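Weigh a set of lapped thrust washers on the beam balance

TASK

Clear the balance first: move the brass check weight from its pan into the small wooden tray and leave it standing there. Then weigh the freshly lapped washers together: carry every washer on the rack, one at a time, balanced level on the blade of the orange-handled paddle and lay it on the rails of the balance pan, never letting the gripper touch a washer and never tipping one. Lay the paddle flat back on its black mat, and slide the red counterpoise along the beam until the beam comes to rest level on its own, leaving the carton, oil bottle and spanner alone.

Things in the scene. Friction and masses are not known exactly. Their poses are not given: they have to be found in the camera images.
- paddle: Flat steel paddle, orange upright block handle; stands flat on its underside. Origin: underside, at the handle's centre; x along the blade, z up. Handle 36 mm (x) by 20 mm (y), from 3 to 60 mm above the underside: grip it across y from above. Foot plate under it 60 x 50 x 3 mm; blade 22 mm wide, underside at z = 0, top at 3 mm, reaching to x = 143 mm. Mass 140 g.
- paddle_spot (a point): Point on the blade's top face, 120 mm ahead of the paddle's origin (23 mm short of the tip), where a washer's centre is best carried.
- mat_top (a point): Centre of the top face of the black rubber mat with two yellow edge lines, 250 mm (x) by 130 mm (y), 3 mm thick, fixed to the table; the paddle starts on it.
- rack: Fixed blue rack, 60 mm (x) by 172 mm (y), base 12 mm high, origin at the centre of its underside. Its front, open for the blade, looks along its own -x. It carries three pairs of aluminium rails: each rail 50 mm long (x), 4 mm wide, top 40 mm above the table. The pairs are 56 mm apart in y (at -56, 0, +56 mm).
- rack_place1 (a point): Centre of the rack's middle pair of rails, at rail-top height. In each pair the rails stand 36 mm apart centre to centre (32 mm clear gap): the blade goes in between them along +x under a washer, between 12 and 40 mm above the table, and lifts it.
- pan: Pan of the balance: aluminium plate 64 mm (x) by 176 mm (y) with three pairs of dark rails just like the rack's (at y = -56, 0, +56 mm), open to its own -x. Rail tops lie 50 mm above this origin, 22 mm above the plate. A link keeps the pan level; it rises and sinks up to 11 mm with the beam and is low while the counterpoise stands near its inner end.
- beam (a joint): Tilt of the balance beam, rad: 0 level, positive pan end low, negative counterpoise end low; stops at -0.07 and +0.07. Between the stops it is proportional to the unbalance: moving the counterpoise 10 mm outward changes it by about -0.04 rad. Settles in about 1 s once let go. A red pointer on the beam's end stands at the black line of the white index plate when level.
- poise (a joint): Position of the red counterpoise along the beam, m: 0 is its inner end (beside the pillar), 0.14 the outer end; growing values move it along the balance's +y, away from the pan, and raise the pan. It stays where it is left; sliding takes about 1 N.
- poise_knob (a point): Middle of the counterpoise's black knob, 20 mm (x, across the beam) by 24 mm (y, along the beam), from 18 mm below to 18 mm above this point; the red block under it is 40 mm by 30 mm by 34 mm. Grip it across the beam (along x) from above and slide it along y. Its axes are the beam's: y runs outward along the beam, away from the pan.
- balance: Fixed green balance. Origin at the centre of its underside below the beam's pivot; its y points along the beam, from the pan (at y = -160 mm) to the counterpoise (y = +50 to +190 mm), x away from the operator. Beam axis 105 mm above the table; the pillar is 117 mm high and an index post 127 mm high stands at y = +236 mm.
- check_weight: Loose brass check weight, 100 g: round body 46 mm across and 28 mm high, on it an upright black stem 18 mm across from 28 to 64 mm above the underside. Origin at the centre of its underside, z up. Grip it by the stem, about 12 mm below its top. It starts upright on the rails of the pan's middle place.
- tray_in (a point): Centre of the inner floor of the small fixed wooden tray, open on top, inside 90 x 90 mm (walls along its x and y), walls 15 mm high over the table and 5 mm thick, floor 5 mm over the table.
- parts_carton: Bystander: cardboard carton, 70 x 90 x 60 mm, origin at the centre of its underside. Leave it alone.
- oil_bottle: Bystander: blue bottle with red cap, 52 mm across, 130 mm high, origin at the centre of its underside. Leave it alone.
- spanner: Bystander: steel spanner 160 mm long lying on the table. Leave it alone.
- washer_steel: Loose steel (grey) thrust washer lying flat, 48 mm across, 6 mm thick, with a 16 mm dark bore; mass somewhere between 55 and 90 g, unknown. Origin at the centre of its underside, z up. It starts on one of the three rack places. None when absent.
- washer_brass: Loose brass (yellow) thrust washer lying flat, 48 mm across, 6 mm thick, with a 16 mm dark bore; mass somewhere between 55 and 90 g, unknown. Origin at the centre of its underside, z up. It starts on one of the three rack places. None when absent.
- washer_copper: Loose copper (reddish) thrust washer lying flat, 48 mm across, 6 mm thick, with a 16 mm dark bore; mass somewhere between 55 and 90 g, unknown. Origin at the centre of its underside, z up. It starts on one of the three rack places. None when absent.

How it is judged:
By the outcome, as a careful person would: the job done as asked, in the order asked, and still so for the second after the job is handed in, with the robot touching nothing.
Of washer_steel, washer_brass, washer_copper only 2 to 3 are there at a start; the rules pass over those that are not, and their reading is None.
At some moment in a run one of paddle may be knocked a few centimetres aside while the robot is not near it.
It also fails if it takes over 210 s, if anything falls off the work surface, if the arm or the gripper's body presses on something with over 40 N, if the wrist force passes 120 N, or if a joint passes its speed limit or range.

ROBOT

A 6-joint arm with a two-finger parallel gripper is mounted at the origin on the work surface. World frame = base frame: x ahead of the robot, y to its left, z up, the work surface at z = 0. Lengths are in m, angles in rad, forces in N, time in s.
With the tool pointing down it reaches from about 0.425 to 0.95 m from the base axis. Payload 3.5 kg.
Tool frame: the origin (TCP) lies at the very end of the fingers, on their centre line; the grasp point (between the pads) lies 19 mm behind it; z points along the fingers, y is the direction in which the jaws open and shut (so a half turn about z gives the same grasp; the last joint's range is limited). The gripper opens to 85 mm and grips with 20 to 120 N. Pads are 22 mm wide; open, the fingers measure 114 mm over their backs; the gripper's body (76 mm by 85 mm) begins 54 mm behind the grasp point. The pads swing forward as they close: fully open they stand 13 mm farther back than shut.
Start: joints at [0.989, 0.286, 1.577, -0, 1.279, -0.15], TCP at [0.282, 0.613, 0.231] pointing down, gripper open.
Joint ranges: [-2.77, 2.77], [-0.9, 2.22], [0.21, 2.48], [-1.53, 4.67], [0.24, 2.81], [-2.84, 2.84]. Speed limits (rad/s): [2.79, 2.79, 3.14, 3.14, 3.14, 3.14].

INTERFACE

Orientations are given as a rotation vector (axis times angle).
In Python, from station import bot gives the robot as it stands.
- The arm moves only by the tool play_rows, never from a script. Its argument "targets" is text: rows parted by semicolons, each of 7 numbers parted by spaces: the shift along the tool's x, y, z in mm, then the turn, a rotation vector about the tool's x, y, z in degrees, then the closure, from -1 (fully open) to 1 (shut), so that 0 is half open. A call has 1 to 12 rows; each row is the pose to reach, as a shift and turn from the pose measured when the call began, along the tool's axes at that moment; what a row does not reach only later rows make up. A row lasts 1/10 s, in which the tool goes at most 50 mm and 8.59 degrees, less where a joint would pass 70% of its speed; a pose out of reach is approached as far as the arm can. A call with a gripper value outside its range is refused whole. The fingers move at their own pace and stop on an object; the grip force is fixed at half the most. Time passes only in rows, so rows that repeat a pose let the fingers close. It gives the time, the measured TCP pose, the force and the opening at its end, in the units of the state.
- bot.observe(): the state, without advancing time (a new reading comes with each control period).
- bot.read_camera(name): name is "scene" or "top"; returns a dict with "frame" (400x640x3 uint8, red, green, blue), "camera_matrix" (3x3 intrinsics, pixels), "position" and "attitude" of the camera in the world. Camera axes: x right, y up, looking along -z (the intrinsics and any distortion apply to the point x, -y, -z); pixel columns grow to the right and rows downward; lengths in m; the calibration is good to about 2 mm. A picture is of the moment at which its call begins. There is no depth.
- bot.close_job(): hands the job in, once; it reports no verdict.
The state is a dict: "t": time; "qpos": joint angles; "qd": joint speeds; "joint_torque": joint torques, N m; "tool_pos": TCP position; "tool_rot": TCP orientation; "force": force on the tool from outside, world axes, zero at the start; "moment": the same for the moment, N m; "finger_gap": opening from 0.0 (shut) to 1.0 (fully open).
Only numpy, scipy, OpenCV 4.12 (cv2) and the standard library are available. Lean on these libraries where they do the work, as an engineer would, in place of code of your own. Each camera call takes 0.05 s, during which the arm holds its last target. There are 200 camera calls.

## Working session

There is one attempt and no reset: what is moved stays moved. The work goes in short steps, Python scripts to look and compute and a tool call to move; the robot and the scene stay as the last step left them, time stands still between calls to the robot, and variables do not carry over. Pictures are saved under pics/ and viewed, about 12 in all and at most 16, crops included, and the job is handed in when it is done.

Besides the shell and the picture viewer there is one more tool, called after ">>>" by a JSON object that holds its "name" and its "arguments", one argument or row to a line. play_rows: Moves the arm, as the interface text tells. Its arguments: {"type":"object","properties":{"targets":{"type":"string"}},"required":["targets"]}

```bash
ls; mkdir -p pics
cat > h.py <<'E'
import numpy as np, cv2
from scipy.spatial.transform import Rotation as R
from station import bot
def cam(name):
    c=bot.read_camera(name); return c
def rotm(a):
    a=np.array(a,float)
    if a.shape==(3,3): return a
    return R.from_rotvec(a).as_matrix() if a.size==3 else R.from_quat(a).as_matrix()
def ray(c,px):
    K=np.array(c["camera_matrix"]);d=np.linalg.inv(K)@[px[0],px[1],1.]
    d=np.array([d[0],-d[1],-d[2]]);return np.array(c["position"]),rotm(c["attitude"])@d
def onz(c,px,z):
    o,d=ray(c,px);return o+d*(z-o[2])/d[2]
def proj(c,P):
    p=rotm(c["attitude"]).T@(np.array(P)-c["position"]);K=np.array(c["camera_matrix"])
    q=K@[p[0],-p[1],-p[2]];return q[:2]/q[2]
def save(c,n): cv2.imwrite("pics/"+n,cv2.cvtColor(c["frame"],cv2.COLOR_RGB2BGR))
E
python3 - <<'E'
from h import *
for n in("scene","top"):
    c=cam(n);save(c,n+"0.png");print({k:v for k,v in c.items() if k!="frame"})
print(bot.observe())
E
```

```text
pics
{'camera_matrix': array([[436.52612972,   0.        , 320.79117256],
       [  0.        , 436.52612972, 196.51621029],
       [  0.        ,   0.        ,   1.        ]]), 'position': array([ 1.02706585, -0.58427134,  1.05993392]), 'attitude': array([0.63932004, 0.20990723, 0.61392216])}
{'camera_matrix': array([[496.34605789,   0.        , 323.42978058],
       [  0.        , 496.34605789, 208.67048664],
       [  0.        ,   0.        ,   1.        ]]), 'position': array([0.35170903, 0.02804208, 1.37782423]), 'attitude': array([ 0.13438706, -0.13087804, -1.57396276])}
{'t': 0.1, 'qpos': array([ 9.88990123e-01,  2.87135253e-01,  1.57808236e+00,  2.18782614e-06,
        1.27856945e+00, -1.50013060e-01]), 'qd': array([ 0.00189932,  0.00020419, -0.00241644,  0.0026177 , -0.00502975,
       -0.00102137]), 'joint_torque': array([ 1.56088150e-03, -4.07299662e+01, -2.93699992e+01, -7.83969267e-05,
        3.42014326e-03,  4.36320590e-06]), 'tool_pos': array([0.28213011, 0.61254127, 0.23001867]), 'tool_rot': array([-0.67283426, -3.06788904,  0.00321678]), 'force': array([ 0.22385438,  0.10023558, -0.21658821]), 'moment': array([-0.00588797, -0.05060627,  0.03759245]), 'finger_gap': 0.9971843413764859}
```

View pics/scene0.png

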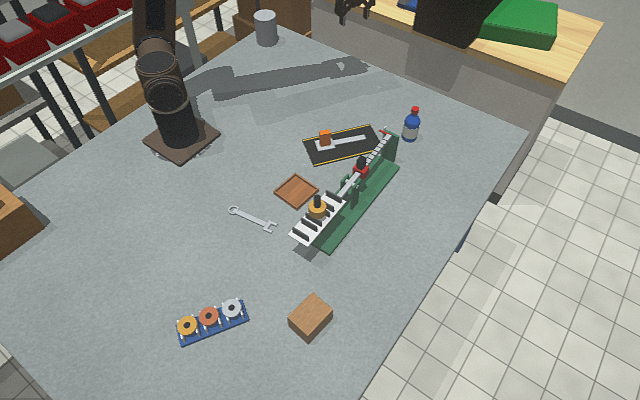

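View pics/top0.png

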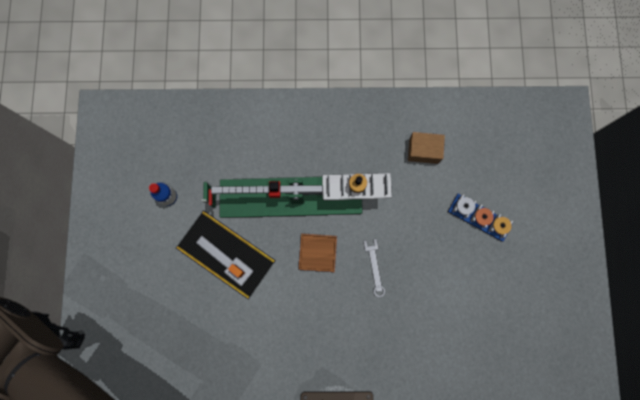

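```bash
cat >> h.py <<'E'
# name: hsv lo, hi, plane height
HS={"orange":((3,150,150),(14,255,255)),"blue":((105,110,40),(125,255,160)),"yellow":((18,150,110),(32,255,255)),
"green":((65,90,30),(95,255,140)),"red":((174,150,90),(179,255,255)),"red2":((0,180,90),(3,255,255)),"brown":((5,90,60),(14,210,210)),"black":((0,0,0),(179,110,30)),"white":((0,0,200),(179,30,255))}
def blobs(c,name,amin=12,roi=None):
    h=cv2.cvtColor(c["frame"],cv2.COLOR_RGB2HSV);m=cv2.inRange(h,*HS[name])
    if roi: z=np.zeros_like(m);x0,y0,x1,y1=roi;z[y0:y1,x0:x1]=255;m&=z
    n,l,s,ce=cv2.connectedComponentsWithStats(m)
    out=[]
    for i in range(1,n):
        if s[i,4]>=amin:
            pts=np.argwhere(l==i)[:,::-1].astype(np.float32)
            out.append((int(s[i,4]),ce[i].round(1),cv2.minAreaRect(pts),pts))
    return out
E
python3 - <<'E'
from h import *
for n,roi in(("top",(80,90,585,350)),("scene",(170,90,440,350))):
    c=cam(n)
    print(n)
    for k in HS:
        for b in blobs(c,k,15,roi): print(k,b[0],b[1],np.round(b[2][0],1),np.round(b[2][1],1),round(b[2][2],1),onz(c,b[1],0.0).round(3)[:2])
im=cv2.imread("pics/top0.png")
a=cv2.resize(im[170:310,170:320],None,fx=5.3,fy=5.3,interpolation=cv2.INTER_CUBIC)[:,:795]
cv2.imwrite("pics/za.png",cv2.resize(im[165:305,170:400],None,fx=3.47,fy=3.47,interpolation=cv2.INTER_CUBIC))
E
```

```text
top
orange 77 [234.7 270.2] [234.8 270.3] [11.3  6.4] 45.0 [0.416 0.276]
blue 209 [161.8 192.6] [161.4 192.6] [16.  18.3] 32.5 [0.636 0.488]
blue 296 [471.6 219.8] [474.3 223.2] [64.3 19.8] 45.0 [ 0.552 -0.385]
yellow 125 [357.1 184.6] [357.  183.5] [15. 14.] 90.0 [ 0.655 -0.066]
yellow 148 [238.3 236.5] [238.1 236.4] [85.4  1.9] 35.0 [0.509 0.268]
yellow 139 [501.5 225.3] [501.5 225.5] [13. 15.] 90.0 [ 0.536 -0.467]
yellow 151 [212.3 271.7] [212.2 271.7] [86.   1.9] 35.2 [0.412 0.338]
green 514 [270.7 181.5] [270.5 181.5] [ 6.5 99.1] 89.2 [0.666 0.18 ]
green 53 [205.4 189.8] [206.5 190.5] [ 5. 15.] 0.0 [0.643 0.365]
green 2626 [283.1 205.5] [290.5 205. ] [ 22. 141.] 90.0 [0.596 0.144]
red2 44 [153.5 187.8] [153.5 188. ] [6. 7.] 90.0 [0.65  0.512]
red2 42 [274.2 193.5] [274. 193.] [ 4. 10.] 90.0 [0.631 0.169]
red2 29 [210. 198.] [210.  197.5] [11.  2.] 90.0 [0.619 0.351]
brown 60 [432.2 136.2] [429.  136.8] [28.7  6.2] 5.7 [ 0.796 -0.285]
brown 34 [431.4 146.7] [431.5 146.5] [11.  7.] -0.0 [ 0.765 -0.281]
brown 66 [434.8 154.7] [433.8 153.3] [17.3  9.5] 8.1 [ 0.741 -0.29 ]
brown 230 
[... 2090 characters left out ...]
0.46  0.052]
brown 251 [208.1 315.7] [208.5 316. ] [18. 19.] 90.0 [ 0.535 -0.398]
white 116 [349. 139.] [348.6 139.1] [ 4.1 31. ] 79.4 [0.465 0.339]
white 20 [387.2 136.7] [387.2 136.6] [3.4 6. ] 36.9 [0.565 0.426]
white 62 [322.8 146.1] [324.4 143.7] [10.2 17.5] 78.7 [0.413 0.258]
white 126 [348.  184.1] [347.8 183.8] [ 7.8 29.7] 45.0 [0.576 0.171]
white 550 [315.7 222.3] [316.4 217.4] [23.  62.1] 40.4 [ 0.582 -0.006]
white 122 [249.6 217. ] [248.9 216.6] [34.5  4.3] 24.0 [ 0.413 -0.108]
white 45 [268.8 225.6] [269.7 225.8] [ 8.3 11.9] 35.5 [ 0.478 -0.097]
white 23 [437.7 281.6] [438.6 280.8] [4.5 7.2] 26.6 [0.959 0.034]
white 199 [230.8 307.4] [231.1 307.3] [16.4 18.3] 71.6 [ 0.566 -0.348]
```

View pics/za.png

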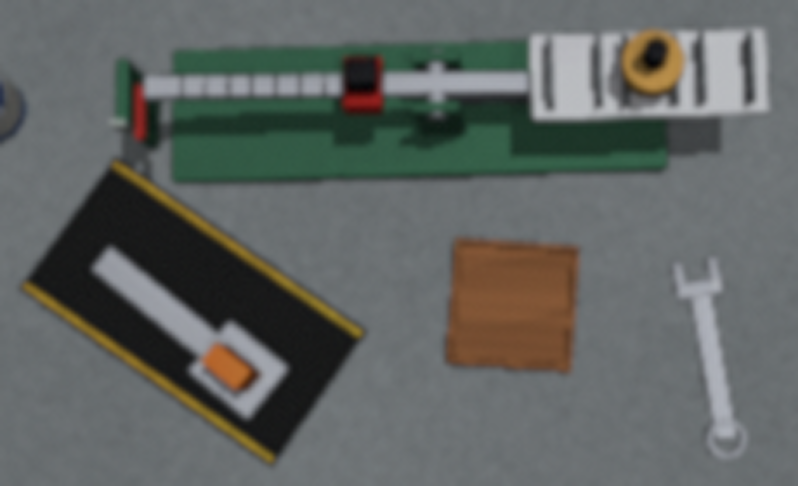

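Run:
```python
import cv2,numpy as np
t=cv2.imread("pics/top0.png");s=cv2.imread("pics/scene0.png")
f=lambda im,x0,y0:cv2.resize(im[y0:y0+75,x0:x0+100],(400,300),interpolation=cv2.INTER_CUBIC)
cv2.imwrite("pics/comp1.png",np.vstack([np.hstack([f(t,435,180),f(s,165,280)]),np.hstack([f(s,275,175),f(s,330,110)])]))
```

```text
(no output)
```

View pics/comp1.png

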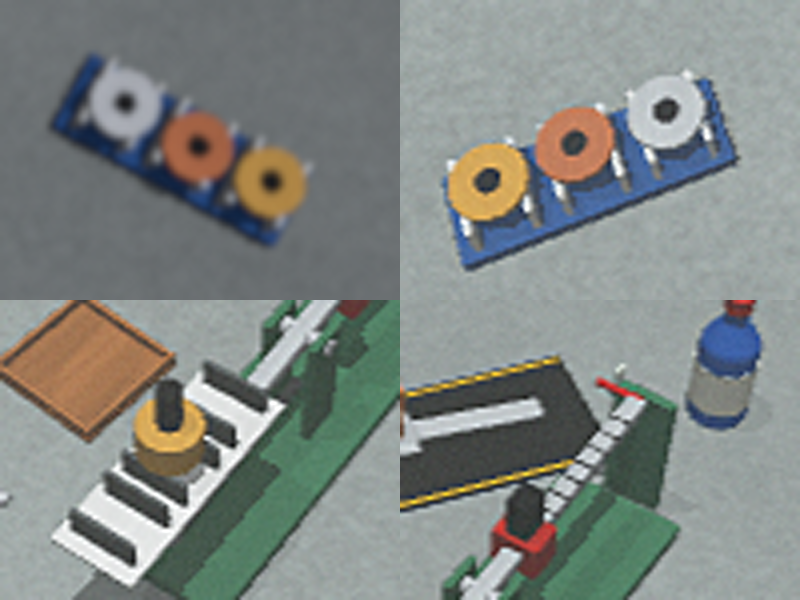

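```bash
cat >> h.py <<'E'
def tri(c1,p1,c2,p2):
    o1,d1=ray(c1,p1);o2,d2=ray(c2,p2);d1=d1/np.linalg.norm(d1);d2=d2/np.linalg.norm(d2)
    s=np.linalg.lstsq(np.c_[d1,-d2],o2-o1,rcond=None)[0]
    a,b=o1+s[0]*d1,o2+s[1]*d2
    return ((a+b)/2).round(4),round(float(np.linalg.norm(a-b)),4)
def hull(c,lo,hi,roi):
    """largest blob in roi -> outer contour hull"""
    x0,y0,x1,y1=roi;h=cv2.cvtColor(c["frame"][y0:y1,x0:x1],cv2.COLOR_RGB2HSV)
    h=cv2.resize(h,None,fx=1,fy=1);m=cv2.inRange(h,lo,hi)
    cs,_=cv2.findContours(m,cv2.RETR_EXTERNAL,cv2.CHAIN_APPROX_NONE)
    k=max(cs,key=cv2.contourArea);return k.reshape(-1,2)+[x0,y0]
def cen(k):
    e=cv2.fitEllipse(k.astype(np.float32));return np.array(e[0]),e[1]
E
python3 - <<'E'
from h import *
t=cam("top");s=cam("scene")
W={"steel":((0,0,150),(179,40,255),(452,190,480,220),(218,292,246,322)),
"copper":((4,110,110),(13,255,255),(470,200,497,232),(195,303,222,330)),
"brass":((14,110,110),(28,255,255),(488,210,516,240),(173,310,202,340))}
for n,(lo,hi,rt,rs) in W.items():
    a,ea=cen(hull(t,lo,hi,rt));b,eb=cen(hull(s,lo,hi,rs))
    print(n,a.round(1),np.round(ea,1),b.round(1),np.round(eb,1),tri(t,a,s,b),onz(t,a,.046).round(4),onz(s,b,.046).round(4))
# check weight stem top, brass top
for nm,lo,hi,rt,rs in (("cwbrass",(14,110,110),(28,255,255),(340,165,375,200),(300,190,335,225)),
 ("tray",(4,80,50),(16,230,230),(290,225,345,280),(268,168,325,213)),
 ("handle",(0,120,140),(16,255,255),(222,258,250,284),(312,125,338,152)),
 ):
    ka,kb=hull(t,lo,hi,rt),hull(s,lo,hi,rs)
    a,b=[np.array(cv2.minAreaRect(k.astype(np.float32))[0]) for k in(ka,kb)]
    print(nm,cv2.minAreaRect(ka.astype(np.float32)),cv2.minAreaRect(kb.astype(np.float32)),tri(t,a,s,b),onz(t,a,.0),onz(s,b,.0))
# stem: topmost dark pixels
for c,roi in((t,(345,170,372,200)),(s,(305,190,330,215)),(t,(262,175,288,205)),(s,(350,150,375,175))):
    x0,y0,x1,y1=roi;g=c["frame"][y0:y1,x0:x1].max(2);p=np.argwhere(g<60)[:,::-1]+[x0,y0]
    print("dark",len(p),p.mean(0).round(1),p.min(0),p.max(0))
# blade white & mat lines in top
k=hull(t,(0,0,130),(179,45,255),(180,215,270,295));print("padsteel",cv2.boxPoints(cv2.minAreaRect(k.astype(np.float32))).round(1).tolist())
for b in blobs(t,"yellow",60,(170,200,290,300)):
    bp=cv2.boxPoints(b[2]);print("line",[onz(t,p,.003)[:2].round(4).tolist() for p in bp])
E
```

```text
steel [466.  204.9] [15.8 17.2] [230.9 302.8] [27.2 28.7] (array([ 0.5839, -0.3532,  0.0611]), 0.0012) [ 0.5862 -0.358   0.046 ] [ 0.5776 -0.3492  0.046 ]
copper [483.9 216.4] [15.3 16.7] [208.2 315.7] [16.7 19.3] (array([ 0.5547, -0.4058,  0.0424]), 0.0004) [ 0.554  -0.4048  0.046 ] [ 0.5565 -0.4062  0.046 ]
brass [501.9 225.2] [15.7 16.8] [186.6 325.1] [17.  20.5] (array([ 0.5302, -0.4533,  0.0426]), 0.0) [ 0.5298 -0.452   0.046 ] [ 0.5319 -0.4537  0.046 ]
cwbrass ((357.75, 182.24998474121094), (16.970561981201172, 16.26345443725586), 45.0) ((317.5, 206.0), (12.0, 17.0), 90.0) (array([ 0.6249, -0.0554,  0.1676]), 0.002) [ 0.66186059 -0.06774437  0.        ] [0.55013072 0.04487518 0.        ]
tray ((317.3705749511719, 252.3121795654297), (35.83726501464844, 35.76601791381836), 4.085616588592529) ((295.6200256347656, 190.34002685546875), (35.0, 30.60000228881836), 36.869895935058594) (array([0.4632, 0.048 , 0.008 ]), 0.0004) [0.46374964 0.04796807 0.        ] [0.45905523 0.05297422 0.        ]
handle ((234.75003051757812, 269.7500305175781), (12.020814895629883, 7.0710673332214355), 45.0) ((324.43243408203125, 131.5946044921875), (4.274373531341553, 10.850333213806152), 80.53767395019531) (array([0.4143, 0.265 , 0.0622]), 0.0) [0.41730909 0.27620136 0.        ] [0.37615105 0.31789057 0.        ]
dark 42 [357.  181.7] [350 177] [361 191]
dark 39 [318.6 201.6] [315 195] [329 209]
dark 251 [273.2 194.4] [262 181] [287 204]
dark 86 [360.8 161.2] [350 152] [372 169]
padsteel [[193.5, 246.0], [204.89999389648438, 232.10000610351562], [252.10000610351562, 270.70001220703125], [240.6999969482422, 284.6000061035156]]
line [[0.5771, 0.3698], [0.5815, 0.3669], [0.4428, 0.1689], [0.4386, 0.1718]]
line [[0.4791, 0.4388], [0.4833, 0.436], [0.3463, 0.2382], [0.3422, 0.2411]]
```

Run:
```python
from h import *
t=cam("top");s=cam("scene")
print("stemtop",tri(t,(358.8,179),s,(317.5,196.2)))
for a,b in(((391.3,196.7),(288.75,235)),((391.3,173.1),(307.5,246.2)),((322.7,175.7),(346.75,201.2))): print("pan",tri(t,a,s,b))
K=np.array([[391.3,196.7],[391.3,173.1],[322.7,175.7],[323.3,199.6]])
for z in(.05,.06,.07): 
    q=np.array([onz(t,p,z)[:2] for p in K]);print(z,q.round(4).tolist(),[np.linalg.norm(q[i]-q[i-1]).round(4) for i in range(4)])
# rack blue edges
for c,roi in((t,(445,185,520,245)),(s,(170,290,255,350))):
    x0,y0,x1,y1=roi;h=cv2.cvtColor(c["frame"],cv2.COLOR_RGB2HSV);m=cv2.inRange(h,(100,100,30),(125,255,200));z=np.zeros_like(m);z[y0:y1,x0:x1]=m[y0:y1,x0:x1]
    p=cv2.findNonZero(z);r=cv2.minAreaRect(p);bp=cv2.boxPoints(r)
    for zz in(0,.012):
        q=np.array([onz(c,k,zz)[:2] for k in bp]);d=np.diff(np.r_[q,q[:1]],axis=0)
        print(zz,q.round(4).tolist(),np.linalg.norm(d,axis=1).round(4),np.degrees(np.arctan2(d[:,1],d[:,0])).round(1),q.mean(0).round(4))
# green base edges in top
k=hull(t,(65,70,25),(95,255,160),(212,195,366,220));bp=cv2.boxPoints(cv2.minAreaRect(k.astype(np.float32)))
q=np.array([onz(t,k,0.01)[:2] for k in bp]);d=np.diff(np.r_[q,q[:1]],axis=0);print("green",q.round(3).tolist(),np.degrees(np.arctan2(d[:,1],d[:,0])).round(1))
# paddle: steel pixels -> metric, PCA
k=hull(t,(0,0,130),(179,45,255),(180,215,270,295));m=np.zeros((400,640),np.uint8);cv2.drawContours(m,[k.reshape(-1,1,2).astype(np.int32)],-1,255,-1)
p=np.array([onz(t,x[0],.006)[:2] for x in cv2.findNonZero(m)])
h=np.array([.4143,.265]);d=np.linalg.norm(p-h,axis=1);bl=p[d>.05]
v=np.linalg.svd(bl-bl.mean(0))[2][0];v*=np.sign(v@(bl.mean(0)-h));print("paddle yaw",np.degrees(np.arctan2(v[1],v[0])),"from handle",np.degrees(np.arctan2(*(bl.mean(0)-h)[::-1])),"tip",d.max(),"n",np.cross(v,bl.mean(0)-h))
```

```text
stemtop (array([ 0.6243, -0.055 ,  0.2072]), 0.0029)
pan (array([ 0.5979, -0.1442,  0.1173]), 0.0039)
pan (array([ 0.6592, -0.1451,  0.1235]), 0.0042)
pan (array([0.6555, 0.0332, 0.1178]), 0.0052)
0.05 [[0.6096, -0.1549], [0.6756, -0.1569], [0.6697, 0.0316], [0.603, 0.0304]] [np.float64(0.1854), np.float64(0.066), np.float64(0.1885), np.float64(0.0668)]
0.06 [[0.6077, -0.1535], [0.6732, -0.1555], [0.6673, 0.0315], [0.6011, 0.0304]] [np.float64(0.184), np.float64(0.0655), np.float64(0.1871), np.float64(0.0663)]
0.07 [[0.6057, -0.1521], [0.6707, -0.1541], [0.665, 0.0315], [0.5992, 0.0304]] [np.float64(0.1826), np.float64(0.065), np.float64(0.1857), np.float64(0.0658)]
0 [[0.577, -0.3179], [0.6284, -0.3487], [0.5403, -0.4976], [0.49, -0.4662]] [0.0599 0.173  0.0593 0.1719] [ -30.9 -120.6  148.1   59.6] [ 0.5589 -0.4076]
0.012 [[0.5751, -0.3149], [0.626, -0.3454], [0.5387, -0.493], [0.4888, -0.4619]] [0.0594 0.1714 0.0588 0.1704] [ -30.9 -120.6  148.1   59.6] [ 0.5571 -0.4038]
0 [[0.4816, -0.4693], [0.5722, -0.3143], [0.6267, -0.3438], [0.5368, -0.4932]] [0.1795 0.062  0.1743 0.0601] [  59.7  -28.5 -121.1  156.6] [ 0.5543 -0.4051]
0.012 [[0.4878, -0.4706], [0.5773, -0.3173], [0.6312, -0.3466], [0.5423, -0.4942]] [0.1775 0.0613 0.1724 0.0594] [  59.7  -28.5 -121.1  156.6] [ 0.5597 -0.4072]
green [[0.626, 0.321], [0.623, -0.075], [0.563, -0.074], [0.566, 0.319]] [-90.4 178.9  89.6   1.6]
paddle yaw 50.82556188364585 from handle 51.73665102741051 tip 0.1418046170543301 n 0.0015167505602224698<stdin>:22: DeprecationWarning: Arrays of 2-dimensional vectors are deprecated. Use arrays of 3-dimensional vectors instead. (deprecated in NumPy 2.0)
```

```bash
cat >> h.py <<'E'
def go(p,yaw):
    """shift mm / turn deg from present pose to TCP p with tool x at world yaw(deg), pointing down"""
    o=bot.observe();R0=R.from_rotvec(o["tool_rot"]);c,s=np.cos(np.radians(yaw)),np.sin(np.radians(yaw))
    Rt=R.from_matrix(np.array([[c,s,0],[s,-c,0],[0,0,-1.]]))
    print("to",np.round(p,4),yaw,"shift",(R0.inv().apply(np.array(p)-o["tool_pos"])*1000).round(1),"turn",np.degrees((R0.inv()*Rt).as_rotvec()).round(2))
def st():
    o=bot.observe();x=R.from_rotvec(o["tool_rot"]).as_matrix()
    print("t",round(o["t"],2),"tcp",o["tool_pos"].round(4),"xyaw",round(float(np.degrees(np.arctan2(x[1,0],x[0,0]))),2),"tiltz",x[:2,2].round(4),"F",np.round(o["force"],1),"gap",round(o["finger_gap"],3),"q",np.round(o["qpos"],2))
E
python3 - <<'E'
from h import *
st();go((.625,-.0555,.28),90);go((.4,.5,.29),140)
E
```

```text
t 0.4 tcp [0.2824 0.613  0.2312] xyaw 155.26 tiltz [-0.0001 -0.0002] F [ 0.2  0.2 -0.2] gap 1.0 q [ 0.99  0.29  1.58 -0.    1.28 -0.15]
to [ 0.625  -0.0555  0.28  ] 90 shift [-590.9 -463.8  -48.7] turn [-1.000e-02  1.000e-02  6.526e+01]
to [0.4  0.5  0.29] 140 shift [-154.1  -53.4  -58.8] turn [-0.02  0.   15.26]
```

>>> {"name": "play_rows", "arguments": {
  "targets": "0 0 -40 0 0 0 -1; -60 -40 -49 0 0 10 -1; -100 -75 -49 0 0 16 -1; -140 -110 -49 0 0 22 -1; -180 -140 -49 0 0 28 -1; -220 -170 -49 0 0 34 -1; -260 -205 -49 0 0 40 -1; -300 -235 -49 0 0 46 -1; -340 -265 -49 0 0 52 -1; -380 -300 -49 0 0 58 -1; -420 -330 -49 0 0 65 -1; -460 -360 -49 0 0 65 -1"
}}

```text
t: 1.6
tool_pos: [0.5338, 0.1224, 0.2807]
tool_rot: [2.218, 2.224, 0.001]
force: [0.5, 0.6, 0.2]
finger_gap: 1.0
```

Run:
```python
from h import *
st();go((.625,-.0555,.26),90)
```

```text
t 1.6 tcp [0.5338 0.1224 0.2807] xyaw 90.13 tiltz [ 0.0009 -0.0001] F [0.5 0.6 0.2] gap 1.0 q [ 0.04 -0.03  1.84 -0.    1.34  0.04]
to [ 0.625  -0.0555  0.26  ] 90 shift [-178.1   90.8   20.7] turn [0.05 0.   0.13]
```

>>> {"name": "play_rows", "arguments": {
  "targets": "-45 23 5 0 0 0 -1; -90 46 10 0 0 0 -1; -135 69 15 0 0 0 -1; -170 86 18 0 0 0 -1; -178 91 20 0 0 0 -1; -178 91 20 0 0 0 -1; -178 91 20 0 0 0 -1"
}}

```text
t: 2.3
tool_pos: [0.6248, -0.0545, 0.2607]
tool_rot: [-2.218, -2.224, -0.001]
force: [-0.3, 0.0, -0.2]
finger_gap: 1.0
```

Run:
```python
from h import *
st();go((.625,-.0555,.178),90)
t=cam("top");s=cam("scene")
f=lambda c,x0,y0:cv2.resize(c["frame"][y0:y0+75,x0:x0+100,::-1],(400,300),interpolation=cv2.INTER_CUBIC)
cv2.imwrite("pics/comp2.png",np.hstack([f(t,310,145),f(s,270,160)]))
```

```text
t 2.3 tcp [ 0.6248 -0.0545  0.2607] xyaw 90.16 tiltz [0.0003 0.0007] F [-0.3  0.  -0.2] gap 1.0 q [-0.25  0.16  1.67  0.    1.31 -0.25]
to [ 0.625  -0.0555  0.178 ] 90 shift [-1.1  0.1 82.7] turn [ 0.02 -0.04  0.16]
```

View pics/comp2.png

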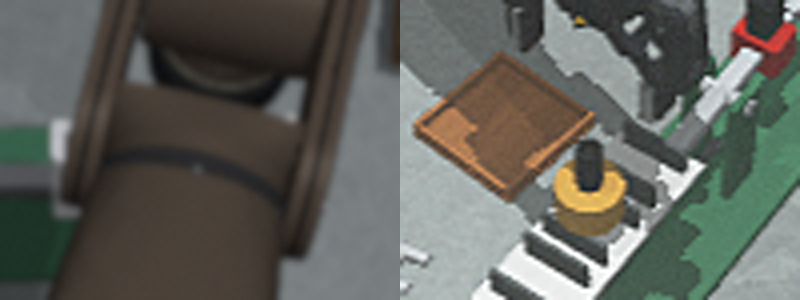

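>>> {"name": "play_rows", "arguments": {
  "targets": "0 0 20 0 0 0 -1; 0 0 42 0 0 0 -1; 0 0 62 0 0 0 -1; 0 0 76 0 0 0 -1; 0 0 82 0 0 0 -1; 0 0 82 0 0 0 1; 0 0 82 0 0 0 1; 0 0 82 0 0 0 1; 0 0 82 0 0 0 1; 0 0 82 0 0 0 1; 0 0 82 0 0 0 1; 0 0 82 0 0 0 1"
}}

```text
t: 3.6
tool_pos: [0.6254, -0.0539, 0.18]
tool_rot: [2.216, 2.225, 0.003]
force: [-0.1, 0.2, 3.2]
finger_gap: 0.19
```

Run:
```python
from h import *
st()
s=cam("scene")
cv2.imwrite("pics/s3.png",cv2.resize(s["frame"][150:250,260:380,::-1],(600,500),interpolation=cv2.INTER_CUBIC))
```

```text
t 3.6 tcp [ 0.6254 -0.0539  0.18  ] xyaw 90.24 tiltz [ 0.0025 -0.0002] F [-0.1  0.2  3.2] gap 0.19 q [-0.25  0.23  1.74  0.    1.17 -0.25]
```

View pics/s3.png

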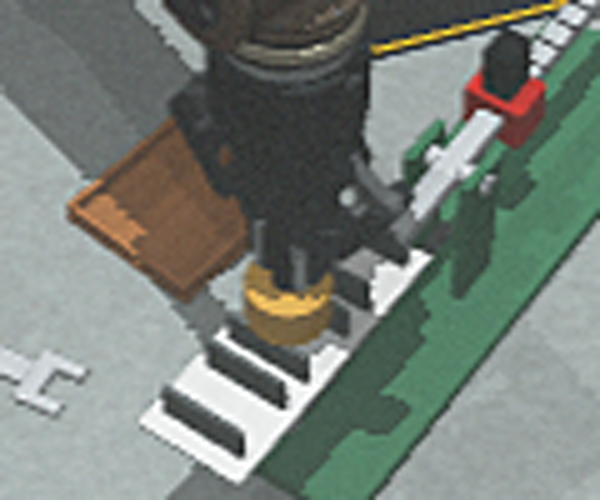

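>>> {"name": "play_rows", "arguments": {
  "targets": "0 0 -10 0 0 0 1; 0 0 -30 0 0 0 1; 0 0 -50 0 0 0 1; 8 -13 -60 0 0 0 1; 20 -32 -60 0 0 0 1; 36 -57 -60 0 0 0 1; 54 -86 -60 0 0 0 1; 72 -114 -60 0 0 0 1; 87 -138 -50 0 0 0 1; 97 -154 -30 0 0 0 1; 102 -162 0 0 0 0 1; 102 -162 30 0 0 0 1"
}}

```text
t: 4.85
tool_pos: [0.462, 0.0482, 0.1492]
tool_rot: [2.214, 2.225, 0.004]
force: [0.9, -0.4, -0.8]
finger_gap: 0.189
```

Run:
```python
from h import *
st();go((.4632,.048,.055),90)
```

```text
t 4.85 tcp [0.462  0.0482 0.1492] xyaw 90.31 tiltz [ 0.0036 -0.0001] F [ 0.9 -0.4 -0.8] gap 0.189 q [-0.12 -0.1   2.15  0.    1.09 -0.12]
to [0.4632 0.048  0.055 ] 90 shift [-0.2  0.8 94.2] turn [0.2  0.01 0.31]
```

>>> {"name": "play_rows", "arguments": {
  "targets": "0 1 25 0.2 0 0.3 1; 0 1 55 0.2 0 0.3 1; 0 1 80 0.2 0 0.3 1; 0 1 94 0.2 0 0.3 1; 0 1 98 0.2 0 0.3 1; 0 1 101 0.2 0 0.3 1; 0 1 101 0.2 0 0.3 1"
}}

```text
t: 5.55
tool_pos: [0.4639, 0.0481, 0.0488]
tool_rot: [2.221, 2.221, 0.001]
force: [0.5, -0.7, 0.2]
finger_gap: 0.186
```

>>> {"name": "play_rows", "arguments": {
  "targets": "0 0 2 0 0 0 1; 0 0 4 0 0 0 1; 0 0 5 0 0 0 1; 0 0 5 0 0 0 1"
}}

```text
t: 5.95
tool_pos: [0.4638, 0.0481, 0.0439]
tool_rot: [2.221, 2.221, 0.001]
force: [-0.0, -0.1, -0.9]
finger_gap: 0.187
```

>>> {"name": "play_rows", "arguments": {
  "targets": "0 0 1 0 0 0 1; 0 0 2 0 0 0 1; 0 0 3 0 0 0 1; 0 0 3 0 0 0 1"
}}

```text
t: 6.35
tool_pos: [0.464, 0.0481, 0.0414]
tool_rot: [2.221, 2.221, 0.0]
force: [-1.9, 0.6, 4.1]
finger_gap: 0.193
```

>>> {"name": "play_rows", "arguments": {
  "targets": "0 0 0 0 0 0 -1; 0 0 0 0 0 0 -1; 0 0 0 0 0 0 -1; 0 0 0 0 0 0 -1; 0 0 -30 0 0 0 -1; 0 0 -80 0 0 0 -1; 0 0 -130 0 0 0 -1; 0 0 -140 0 0 10 -1; 0 0 -140 0 0 20 -1; 0 0 -140 0 0 30 -1; 0 0 -140 0 0 38 -1; 0 0 -140 0 0 38 -1"
}}

```text
t: 7.55
tool_pos: [0.4638, 0.0482, 0.1813]
tool_rot: [2.826, 1.372, 0.001]
force: [0.6, -0.3, -0.2]
finger_gap: 1.0
```

```bash
cat >> h.py <<'E'
def paddle(t,s):
    ka,kb=hull(t,(0,120,140),(16,255,255),(170,200,290,310)),hull(s,(0,120,170),(16,255,255),(290,110,380,170))
    a,b=[np.array(cv2.minAreaRect(k.astype(np.float32))[0]) for k in(ka,kb)]
    H,e=tri(t,a,s,b);k=hull(t,(0,0,130),(179,45,255),(180,215,285,310));m=np.zeros((400,640),np.uint8);cv2.drawContours(m,[k.reshape(-1,1,2).astype(np.int32)],-1,255,-1)
    p=np.array([onz(t,x[0],.006)[:2] for x in cv2.findNonZero(m)]);d=np.linalg.norm(p-H[:2],axis=1);bl=p[d>.05]
    v=np.linalg.svd(bl-bl.mean(0))[2][0];v*=np.sign(v@(bl.mean(0)-H[:2]));u=bl.mean(0)-H[:2]
    print("paddle",H,e,"yaw",np.degrees(np.arctan2(v[1],v[0])).round(2),np.degrees(np.arctan2(u[1],u[0])).round(2),"tip",d.max().round(4))
E
python3 - <<'E'
from h import *
st();t=cam("top");s=cam("scene");paddle(t,s)
go((.4143,.265,.15),51.3)
cv2.imwrite("pics/s4.png",np.hstack([cv2.resize(c["frame"][y:y+100,x:x+100,::-1],(400,400),interpolation=cv2.INTER_CUBIC) for c,x,y in((t,290,160),(s,260,140))]))
E
```

```text
t 7.55 tcp [0.4638 0.0482 0.1813] xyaw 51.78 tiltz [ 0.0005 -0.0003] F [ 0.6 -0.3 -0.2] gap 1.0 q [-0.11 -0.14  2.12 -0.    1.16  0.55]
paddle [0.4135 0.2654 0.0612] 0.001 yaw 51.38 51.26 tip 0.1423
to [0.4143 0.265  0.15  ] 51.3 shift [ 140.5 -172.4   31.2] turn [0.02 0.   0.72]
```

View pics/s4.png

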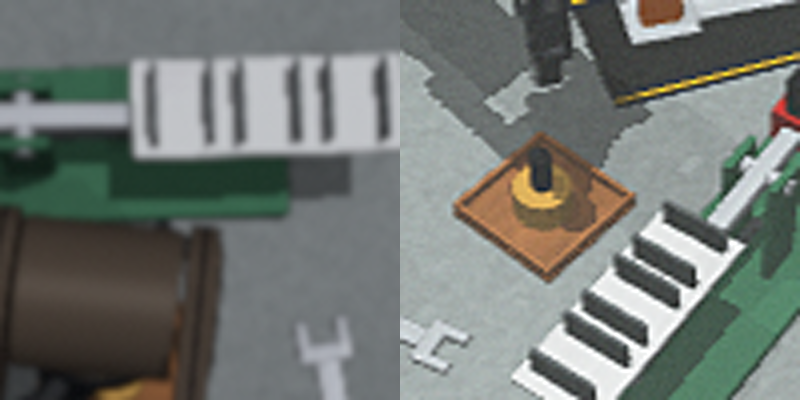

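>>> {"name": "play_rows", "arguments": {
  "targets": "35 -43 5 0 0 0.7 -1; 70 -86 15 0 0 0.7 -1; 105 -129 25 0 0 0.7 -1; 130 -160 31 0 0 0.7 -1; 140 -172 31 0 0 0.7 -1; 140 -172 31 0 0 0.7 -1; 140 -172 31 0 0 0.7 -1"
}}

```text
t: 8.35
tool_pos: [0.4142, 0.2644, 0.15]
tool_rot: [2.829, 1.364, -0.0]
force: [0.0, 0.5, 0.1]
finger_gap: 1.0
```

```bash
cat >> h.py <<'E'
def rails(c,roi,th=75):
    x0,y0,x1,y1=roi;f=c["frame"][y0:y1,x0:x1].max(2);m=(f<th).astype(np.uint8)
    n,l,s,ce=cv2.connectedComponentsWithStats(m)
    return [(ce[i]+[x0,y0],s[i,4],cv2.minAreaRect((np.argwhere(l==i)[:,::-1]+[x0,y0]).astype(np.float32))) for i in range(1,n) if 15<s[i,4]<400]
E
python3 - <<'E'
from h import *
st();go((.4138,.2652,.024),51.3)
t=cam("top");s=cam("scene")
for r in rails(t,(325,172,390,198),95): print("T",r[0].round(1),r[1],onz(t,r[0],.143)[:2].round(4))
for r in rails(s,(285,188,350,250),110): print("S",r[0].round(1),r[1],np.round(r[2][1],1),onz(s,r[0],.132)[:2].round(4))
# plate hull
k=hull(t,(0,0,120),(179,30,255),(322,165,398,205)).astype(np.float32);bp=cv2.boxPoints(cv2.minAreaRect(k));print(bp)
for z in (.11,.121,.13):
    q=np.array([onz(t,p,z)[:2] for p in bp]);d=np.diff(np.r_[q,q[:1]],axis=0);print(z,q.mean(0).round(4),np.linalg.norm(d,axis=1).round(4),np.degrees(np.arctan2(d[:,1],d[:,0])).round(1))
E
```

```text
t 8.35 tcp [0.4142 0.2644 0.15  ] xyaw 51.47 tiltz [ 0.0002 -0.0008] F [0.  0.5 0.1] gap 1.0 q [ 0.36 -0.04  2.09 -0.    1.09  1.03]
to [0.4138 0.2652 0.024 ] 51.3 shift [  0.4  -0.8 126. ] turn [0.04 0.03 0.17]
T [363.3 186.5] 26 [ 0.6186 -0.0716]
T [371.  185.2] 25 [ 0.6218 -0.0914]
T [385.1 185. ] 32 [ 0.622  -0.1271]
T [349.2 187.5] 19 [ 0.6161 -0.0357]
S [299.3 193. ] 27 [ 4.1 10.5] [ 0.5437 -0.0277]
S [311.8 195.4] 29 [ 1.9 17. ] [ 0.5757 -0.0141]
S [325.8 205.1] 85 [19.   4.7] [ 0.6254 -0.018 ]
S [295.  205.2] 44 [19.2  8.6] [ 0.5599 -0.0669]
S [321.5 210.1] 86 [19.   4.7] [ 0.626 -0.038]
S [313.4 219.2] 85 [19.   4.5] [ 0.6265 -0.074 ]
S [308.8 224.4] 86 [19.5  4.6] [ 0.627 -0.094]
S [300.2 233.9] 86 [19.9  4.5] [ 0.627  -0.1298]
S [341.4 239.4] 37 [ 1.2 25.6] [ 0.7201 -0.0813]
[[320.53232 200.41846]
 [322.32004 168.23999]
 [398.75082 172.48615]
 [396.9631  204.66461]]
0.11 [ 0.6261 -0.0647] [0.0861 0.2008 0.086  0.1986] [ -3.5 -93.7 175.1  86.3]
0.121 [ 0.6237 -0.0639] [0.0854 0.199  0.0852 0.1968] [ -3.5 -93.7 175.1  86.3]
0.13 [ 0.6217 -0.0633] [0.0848 0.1976 0.0846 0.1954] [ -3.5 -93.7 175.1  86.3]
```

>>> {"name": "play_rows", "arguments": {
  "targets": "0 -1 30 0 0 0.2 -1; 0 -1 70 0 0 0.2 -1; 0 -1 105 0 0 0.2 -1; 0 -1 122 0 0 0.2 -1; 0 -1 126 0 0 0.2 -1; 0 -1 126 0 0 0.2 1; 0 -1 126 0 0 0.2 1; 0 -1 126 0 0 0.2 1; 0 -1 126 0 0 0.2 1; 0 -1 126 0 0 0.2 1; 0 -1 126 0 0 0.2 1; 0 -1 126 0 0 0.2 1"
}}

```text
t: 9.65
tool_pos: [0.415, 0.2645, 0.0255]
tool_rot: [2.833, 1.355, 0.004]
force: [-1.2, -1.1, 6.7]
finger_gap: 0.226
```

Run:
```python
from h import *
st();t=cam("top");s=cam("scene")
print(tri(t,(385.1,185),s,(300.2,233.9)),tri(t,(371,185.2),s,(308.8,224.4)))
go((.4138,.2652,.09),51.3)
```

```text
t 9.65 tcp [0.415  0.2645 0.0255] xyaw 51.11 tiltz [0.0025 0.0003] F [-1.2 -1.1  6.7] gap 0.226 q [ 0.36  0.17  2.15 -0.    0.83  1.04]
(array([ 0.6254, -0.1287,  0.1289]), 0.0009) (array([ 0.6251, -0.0925,  0.1287]), 0.0008)
to [0.4138 0.2652 0.09  ] 51.3 shift [ -0.1  -1.2 -64.5] turn [ 0.1  -0.1  -0.19]
```

Run:
```python
from h import *
go((.415,.2645,.22),51.3);go((.46,.17,.22),40);go((.50,.06,.22),20)
```

```text
to [0.415  0.2645 0.22  ] 51.3 shift [   0.3    0.4 -194.5] turn [ 0.1  -0.1  -0.19]
to [0.46 0.17 0.22] 40 shift [ -45.    94.8 -194.4] turn [ 0.09 -0.11 11.11]
to [0.5  0.06 0.22] 20 shift [-105.5  195.  -194.4] turn [ 0.07 -0.12 31.11]
```

>>> {"name": "play_rows", "arguments": {
  "targets": "0 0 -10 0 0 0 1; 0 0 -30 0 0 0 1; 0 0 -60 0 0 0 1; 0 0 -90 0 0 0 1; 0 0 -120 0 0 0 1; 0 0 -150 0 0 0 1; 0 0 -180 0 0 0 1; -10 20 -195 0 0 3 1; -28 55 -195 0 0 8 1; -50 95 -195 0 0 14 1; -75 140 -195 0 0 21 1; -100 180 -195 0 0 28 1"
}}

```text
t: 10.95
tool_pos: [0.4917, 0.0721, 0.2206]
tool_rot: [3.079, 0.623, 0.004]
force: [-0.1, 0.9, -1.3]
finger_gap: 0.224
```

Run:
```python
from h import *
st();go((.50,-.05,.22),-2);go((.43,-.27,.22),-30.3);go((.408,-.254,.12),-30.3)
```

```text
t 10.95 tcp [0.4917 0.0721 0.2206] xyaw 22.86 tiltz [0.0022 0.0002] F [-0.1  0.9 -1.3] gap 0.224 q [-0.06 -0.11  2.02  0.    1.23  1.11]
to [ 0.5  -0.05  0.22] -2 shift [-39.8 115.7   0.6] turn [ 1.000e-02 -1.300e-01  2.486e+01]
to [ 0.43 -0.27  0.22] -30.3 shift [-189.8  291.2    0.4] turn [-2.000e-02 -1.300e-01  5.316e+01]
to [ 0.408 -0.254  0.12 ] -30.3 shift [-204.   267.9  100.4] turn [-2.000e-02 -1.300e-01  5.316e+01]
```

>>> {"name": "play_rows", "arguments": {
  "targets": "-15 40 0 0 0 8 1; -30 80 0 0 0 16 1; -45 116 0 0 0 24 1; -75 148 0 0 0 31 1; -105 180 0 0 0 38 1; -135 212 0 0 0 45 1; -165 240 10 0 0 50 1; -190 258 30 0 0 53 1; -204 268 60 0 0 53 1; -204 268 90 0 0 53 1; -204 268 110 0 0 53 1; -204 268 110 0 0 53 1"
}}

```text
t: 12.15
tool_pos: [0.4054, -0.252, 0.1067]
tool_rot: [-3.029, 0.816, 0.009]
force: [-0.7, 0.2, -1.2]
finger_gap: 0.225
```

Run:
```python
from h import *
st();go((.408,-.254,.0495),-30.3)
t=cam("top");s=cam("scene")
im=np.hstack([cv2.resize(c["frame"][y:y+100,x:x+133,::-1],(532,400),interpolation=cv2.INTER_CUBIC) for c,x,y in((t,400,170),(s,150,250))])[:,:]
cv2.imwrite("pics/s5.png",cv2.resize(im,(800,300),interpolation=cv2.INTER_AREA))
p=np.array(bot.observe()["tool_pos"]);y=np.radians(-30.3);u=np.array([np.cos(y),np.sin(y),0])
tip=p+[0,0,-.0195]+.143*u; print("tip proj top",proj(t,tip),"scene",proj(s,tip))
```

```text
t 12.15 tcp [ 0.4054 -0.252   0.1067] xyaw -30.16 tiltz [-0.0042  0.0062] F [-0.7  0.2 -1.2] gap 0.225 q [-0.77 -0.    2.15  0.    1.01  1.33]
to [ 0.408  -0.254   0.0495] -30.3 shift [ 3.6  0.7 57.2] turn [-0.19  0.39  0.14]
tip proj top [459.71905487 222.56492275] scene [220.85537205 277.46860665]
```

View pics/s5.png

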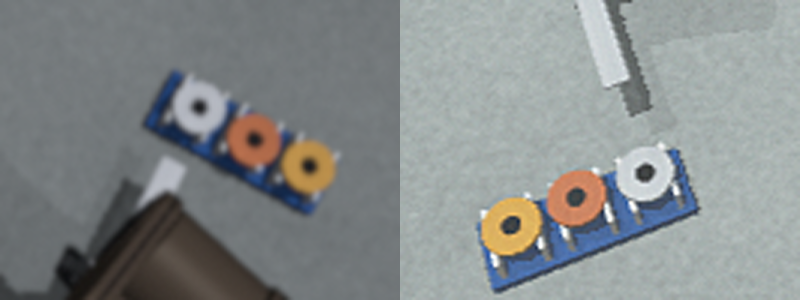

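```bash
cat >> h.py <<'E'
def blade(c,roi,lo=(0,0,150),dz=.0195):
    """blade pixels -> plane of blade top; in tool frame (forward from TCP, left) mm"""
    o=bot.observe();x=R.from_rotvec(o["tool_rot"]).as_matrix()[:,0];u=x[:2]/np.linalg.norm(x[:2]);v=np.array([-u[1],u[0]])
    k=hull(c,lo,(179,45,255),roi);m=np.zeros((400,640),np.uint8);cv2.drawContours(m,[k.reshape(-1,1,2).astype(np.int32)],-1,255,-1)
    q=np.array([onz(c,p[0],o["tool_pos"][2]-dz)[:2] for p in cv2.findNonZero(m)])-o["tool_pos"][:2]
    f,l=q@u*1000,q@v*1000
    for a in range(60,150,10):
        i=(f>=a)&(f<a+10)
        if i.sum()>5: print("   fwd",a,"left %.1f width %.1f"%((l[i].max()+l[i].min())/2,np.ptp(l[i])),i.sum())
    print("  tip fwd",f.max().round(1))
E
python3 - <<'E'
from h import *
st();t=cam("top");s=cam("scene")
print("top");blade(t,(440,215,470,245));print("scene");blade(s,(200,240,240,285))
E
```

```text
t 12.25 tcp [ 0.4079 -0.2539  0.1105] xyaw -30.13 tiltz [0.0017 0.0007] F [ 0.8  0.6 -1. ] gap 0.226 q [-0.77 -0.01  2.14  0.    1.01  1.33]
top
   fwd 100 left 7.7 width 10.2 13
   fwd 110 left 1.7 width 22.9 28
   fwd 120 left 1.9 width 23.1 36
   fwd 130 left 2.1 width 23.1 34
   fwd 140 left 1.6 width 17.2 7
  tip fwd 141.9
scene
   fwd 60 left -11.3 width 45.6 62
   fwd 70 left -12.7 width 48.4 67
   fwd 80 left -13.7 width 50.5 71
   fwd 90 left -15.0 width 53.2 76
   fwd 100 left -15.6 width 56.0 81
   fwd 110 left -16.6 width 59.4 88
   fwd 120 left -17.9 width 62.0 91
   fwd 130 left -19.2 width 64.6 99
   fwd 140 left -18.0 width 62.4 73
  tip fwd 162.7
```

Run:
```python
from h import *
s=cam("scene");print("scene");blade(s,(200,240,240,285),(0,0,205))
# rack rails (white) in scene: tops
h=cv2.cvtColor(s["frame"],cv2.COLOR_RGB2HSV)
# washer bores dark, both cams
t=cam("top")
for c,n,roi in((t,"T",(450,190,515,240)),(s,"S",(175,290,245,340))):
    x0,y0,x1,y1=roi;g=c["frame"][y0:y1,x0:x1].astype(int);m=((g.max(2)<(75 if n=="T" else 75))&(np.ptp(g,axis=2)<25)).astype(np.uint8)
    k,l,st_,ce=cv2.connectedComponentsWithStats(m)
    for i in range(1,k):
        if st_[i,4]>5: print(n,(ce[i]+[x0,y0]).round(1),st_[i,4],onz(c,ce[i]+[x0,y0],.044)[:2].round(4))
```

```text
scene
   fwd 60 left 0.3 width 19.5 27
   fwd 70 left 0.3 width 19.4 27
   fwd 80 left 0.4 width 19.3 27
   fwd 90 left 0.8 width 20.0 29
   fwd 100 left 0.9 width 19.9 29
   fwd 110 left 0.6 width 19.0 29
   fwd 120 left 0.7 width 20.4 30
   fwd 130 left 0.8 width 20.3 31
   fwd 140 left 0.8 width 20.2 10
  tip fwd 142.7
T [465.9 205.1] 8 [ 0.5858 -0.3583]
T [473.4 214.9] 17 [ 0.5586 -0.3773]
T [484. 216.] 9 [ 0.5555 -0.4058]
T [478.2 223.4] 9 [ 0.5352 -0.3889]
T [490.4 226.2] 17 [ 0.5275 -0.4215]
T [473.  225.9] 9 [ 0.5286 -0.3744]
T [502.3 225. ] 7 [ 0.5305 -0.4538]
T [498.4 233.8] 8 [ 0.5067 -0.4416]
T [455.7 236.9] 62 [ 0.4991 -0.3261]
S [231.1 307. ] 21 [ 0.5848 -0.3564]
S [208.1 315.4] 21 [ 0.5549 -0.4055]
S [187.  324.2] 21 [ 0.53   -0.4515]
```

Run:
```python
from h import *
st();go((.4074,-.2554,.0495),-30);go((.481,-.2979,.0495),-30)
```

```text
t 12.45 tcp [ 0.4091 -0.2547  0.1121] xyaw -30.1 tiltz [ 0.0046 -0.0021] F [ 0.3 -0.8 -1.1] gap 0.224 q [-0.77 -0.01  2.14  0.    1.01  1.33]
to [ 0.4074 -0.2554  0.0495] -30 shift [-1.4  1.4 62.6] turn [-0.03 -0.29 -0.1 ]
to [ 0.481  -0.2979  0.0495] -30 shift [83.6  1.3 63.1] turn [-0.03 -0.29 -0.1 ]
```

>>> {"name": "play_rows", "arguments": {
  "targets": "-1 1 15 0 -0.3 0 1; -1 1 35 0 -0.3 0 1; -1 1 52 0 -0.3 0 1; -1 1 60 0 -0.3 0 1; -1 1 63 0 -0.3 0 1; -1 1 63 0 -0.3 0 1; -1 1 63 0 -0.3 0 1; -1 1 63 0 -0.3 0 1; -1 1 63 0 -0.3 0 1"
}}

```text
t: 13.35
tool_pos: [0.4084, -0.2556, 0.0498]
tool_rot: [3.034, -0.816, 0.002]
force: [0.8, 0.0, -1.0]
finger_gap: 0.228
```

Run:
```python
from h import *
st();go((.481,-.2979,.0495),-30)
s=cam("scene");blade(s,(205,240,245,295),(0,0,205));st()
```

```text
t 13.35 tcp [ 0.4084 -0.2556  0.0498] xyaw -30.1 tiltz [ 0.001  -0.0005] F [ 0.8  0.  -1. ] gap 0.228 q [-0.77  0.1   2.17  0.    0.88  1.33]
to [ 0.481  -0.2979  0.0495] -30 shift [84.   0.2  0.4] turn [-0.   -0.07 -0.1 ]
   fwd 60 left 0.4 width 19.5 25
   fwd 70 left 0.5 width 19.4 26
   fwd 80 left 0.6 width 19.3 25
   fwd 90 left 0.2 width 20.1 27
   fwd 100 left 0.3 width 20.0 28
   fwd 110 left 0.3 width 19.9 28
   fwd 120 left 0.4 width 19.8 28
   fwd 130 left 0.5 width 19.6 28
   fwd 140 left 1.7 width 18.8 9
  tip fwd 143.0
t 13.4 tcp [ 0.4083 -0.2555  0.0497] xyaw -30.11 tiltz [ 0.0009 -0.0003] F [-0.1  0.1 -0.7] gap 0.226 q [-0.77  0.1   2.17  0.    0.88  1.33]
```

>>> {"name": "play_rows", "arguments": {
  "targets": "6 0 0 0 0 0 1; 16 0 0 0 0 0 1; 28 0 0 0 0 0 1; 40 0 0 0 0 0 1; 52 0 0 0 0 0 1; 64 0 0 0 0 0 1; 74 0 0 0 0 0 1; 81 0 0 0 0 0 1; 84 0 0 0 0 0 1; 84 0 0 0 0 0 1; 84 0 0 0 0 0 1"
}}

```text
t: 14.5
tool_pos: [0.4806, -0.2973, 0.0496]
tool_rot: [-3.034, 0.816, -0.0]
force: [-0.1, -0.5, -1.2]
finger_gap: 0.227
```

Run:
```python
from h import *
st();t=cam("top");s=cam("scene")
im=np.hstack([cv2.resize(c["frame"][y:y+60,x:x+80,::-1],(400,300),interpolation=cv2.INTER_CUBIC) for c,x,y in((t,440,185),(s,180,280))])
cv2.imwrite("pics/s6.png",im)
```

```text
t 14.5 tcp [ 0.4806 -0.2973  0.0496] xyaw -30.1 tiltz [0.0002 0.0002] F [-0.1 -0.5 -1.2] gap 0.227 q [-0.73  0.27  1.97  0.    0.91  1.36]
```

View pics/s6.png

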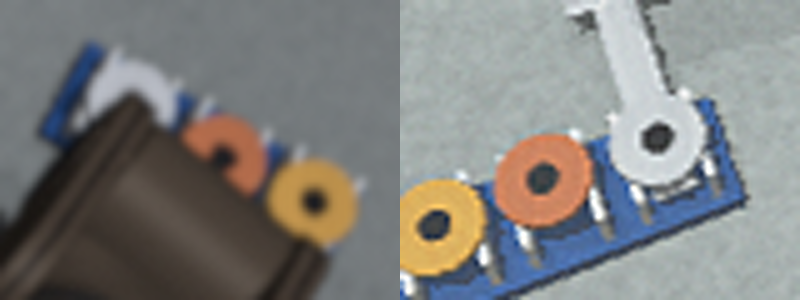

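>>> {"name": "play_rows", "arguments": {
  "targets": "0 0 -4 0 0 0 1; 0 0 -8 0 0 0 1; 0 0 -10 0 0 0 1; 0 0 -12 0 0 0 1; 0 0 -15 0 0 0 1; 0 0 -20 0 0 0 1; 0 0 -28 0 0 0 1; 0 0 -38 0 0 0 1; 0 0 -49 0 0 0 1; 0 0 -60 0 0 0 1; 0 0 -68 0 0 0 1; 0 0 -72 0 0 0 1"
}}

```text
t: 15.8
tool_pos: [0.481, -0.2978, 0.1232]
tool_rot: [3.033, -0.816, 0.004]
force: [0.1, 0.6, -2.1]
finger_gap: 0.228
```

Run:
```python
from h import *
st();go((.481,-.298,.205),-30)
go((.46,-.20,.205),-20);go((.44,-.115,.205),0.8)
s=cam("scene")
k=hull(s,(0,0,205),(179,45,255),(200,250,262,325)).astype(np.float32);print(cv2.boundingRect(k.astype(np.int32)))
cv2.imwrite("pics/s7.png",cv2.resize(s["frame"][230:330,180:280,::-1],(500,500),interpolation=cv2.INTER_CUBIC))
```

```text
t 15.8 tcp [ 0.481  -0.2978  0.1232] xyaw -30.11 tiltz [ 0.0021 -0.0014] F [ 0.1  0.6 -2.1] gap 0.228 q [-0.73  0.16  1.94  0.    1.04  1.36]
to [ 0.481 -0.298  0.205] -30 shift [  0.3   0.2 -81.8] turn [ 0.01 -0.14 -0.11]
to [ 0.46  -0.2    0.205] -20 shift [-67.  -74.  -81.9] turn [  0.02  -0.14 -10.11]
to [ 0.44  -0.115  0.205] 0.8 shift [-127.  -137.5  -82.1] turn [  0.05  -0.14 -30.91]
(207, 261, 30, 45)
```

View pics/s7.png

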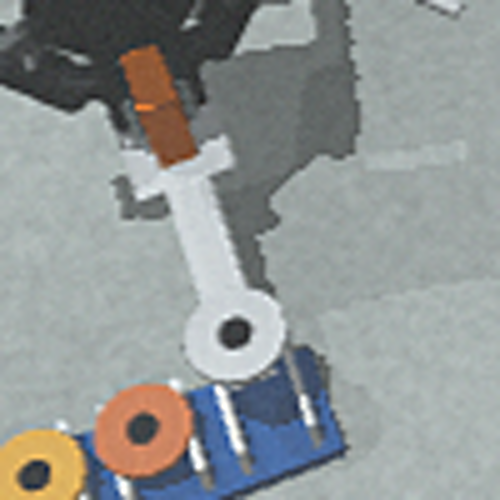

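Run:
```python
from h import *
go((.5066,-.1137,.205),.8)
```

```text
to [ 0.5066 -0.1137  0.205 ] 0.8 shift [ -70.1 -172.1  -81.9] turn [  0.05  -0.15 -30.9 ]
```

>>> {"name": "play_rows", "arguments": {
  "targets": "0 0 -8 0 0 0 1; -1 -3 -22 0 0 -1 1; -4 -10 -40 0 0 -2 1; -8 -20 -58 0 0 -4 1; -14 -34 -72 0 0 -6 1; -21 -51 -80 0 0 -9 1; -29 -71 -82 0 0 -13 1; -38 -92 -82 0 0 -17 1; -46 -113 -82 0 0 -21 1; -54 -132 -82 0 0 -24 1; -61 -149 -82 0 0 -27 1; -66 -161 -82 0 0 -29 1"
}}

```text
t: 17.05
tool_pos: [0.5042, -0.123, 0.2049]
tool_rot: [3.141, -0.023, 0.002]
force: [-0.2, 0.4, -2.2]
finger_gap: 0.228
```

Run:
```python
from h import *
st();go((.5066,-.1137,.175),.8)
```

```text
t 17.05 tcp [ 0.5042 -0.123   0.2049] xyaw -0.83 tiltz [ 0.0014 -0.0009] F [-0.2  0.4 -2.2] gap 0.228 q [-0.43 -0.04  1.98 -0.    1.19  1.15]
to [ 0.5066 -0.1137  0.175 ] 0.8 shift [ 2.2 -9.4 29.9] turn [ 0.05 -0.08 -1.63]
```

>>> {"name": "play_rows", "arguments": {
  "targets": "1 -4 0 0 0 -0.7 1; 2 -8 2 0 0 -1.4 1; 2 -9 6 0 0 -1.6 1; 2 -9 11 0 0 -1.6 1; 2 -9 15 0 0 -1.6 1; 2 -9 18 0 0 -1.6 1; 2 -9 20 0 0 -1.6 1; 2 -9 20 0 0 -1.6 1; 2 -9 20 0 0 -1.6 1"
}}

```text
t: 17.95
tool_pos: [0.5065, -0.1142, 0.185]
tool_rot: [3.141, 0.021, 0.002]
force: [-0.5, 1.0, -1.0]
finger_gap: 0.226
```

Run:
```python
from h import *
st();t=cam("top");s=cam("scene");st()
for r in rails(s,(285,188,350,250),110): print("S",r[0].round(1),r[1],np.round(r[2][1],1),onz(s,r[0],.132)[:2].round(4))
im=np.hstack([cv2.resize(c["frame"][y:y+75,x:x+75,::-1],(400,400),interpolation=cv2.INTER_CUBIC) for c,x,y in((t,330,150),(s,275,175))])
cv2.imwrite("pics/s8.png",im)
print(proj(t,(.6266,-.112,.143)),proj(s,(.6266,-.112,.143)))
```

```text
t 17.95 tcp [ 0.5065 -0.1142  0.185 ] xyaw 0.76 tiltz [ 0.0015 -0.0009] F [-0.5  1.  -1. ] gap 0.226 q [-0.42 -0.02  2.   -0.    1.16  1.14]
t 18.05 tcp [ 0.5066 -0.1141  0.1852] xyaw 0.77 tiltz [ 0.0019 -0.0011] F [-0.2  0.4 -2.1] gap 0.224 q [-0.42 -0.02  2.   -0.    1.16  1.14]
S [294.4 200.7] 264 [33.1 24.2] [ 0.5493 -0.0562]
S [300.  192.7] 23 [4.1 7.9] [ 0.5445 -0.0256]
S [325.8 205.1] 85 [19.   4.7] [ 0.6254 -0.018 ]
S [321.3 210.1] 84 [19.   4.6] [ 0.6257 -0.0382]
S [287.  218.5] 20 [7.2 3.3] [ 0.5702 -0.1129]
S [317.7 221.7] 38 [10.6  4.2] [ 0.6401 -0.0735]
S [304.2 220.3] 23 [5. 4.] [ 0.6094 -0.0908]
S [313.6 228. ] 33 [8.7 5.5] [ 0.6434 -0.0955]
S [300.3 234. ] 84 [19.9  4.9] [ 0.6273 -0.1298]
S [341.2 239.7] 35 [ 1.2 24.8] [ 0.7202 -0.0824]
[379.06931861 183.26946239] [304.28191667 226.65159522]
```

View pics/s8.png

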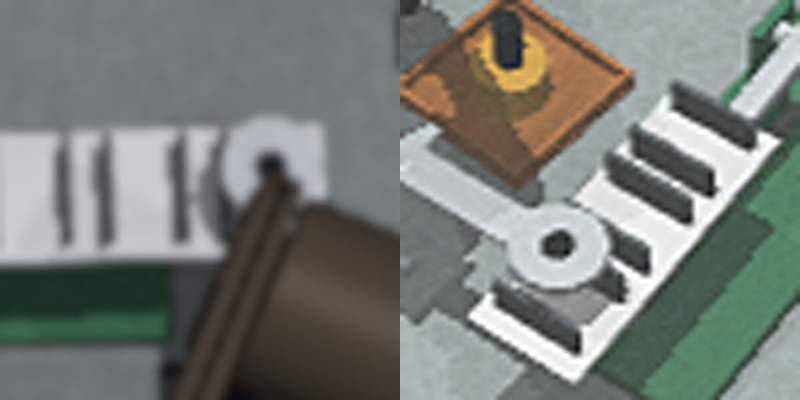

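Run:
```python
from h import *
t=cam("top");s=cam("scene")
print(onz(t,(380.6,181.),.1715),onz(s,(304.6,220.9),.1715),tri(t,(380.6,181.),s,(304.6,220.9)))
k=hull(s,(0,0,170),(179,45,255),(292,208,318,232));print(cen(k),onz(s,cen(k)[0],.1715))
```

```text
[ 0.62600407 -0.11272445  0.1715    ] [ 0.62917999 -0.11269943  0.1715    ] (array([ 0.6273, -0.1122,  0.169 ]), 0.0022)
(array([304.50897217, 218.97261047]), (20.508625030517578, 27.026264190673828)) [ 0.62543611 -0.10824501  0.1715    ]
```

>>> {"name": "play_rows", "arguments": {
  "targets": "0 0 4 0 0 0 1; 0 0 9 0 0 0 1; 0 0 14 0 0 0 1; 0 0 17 0 0 0 1; 0 0 19 0 0 0 1; 0 0 21 0 0 0 1; 0 0 23 0 0 0 1; 0 0 25 0 0 0 1; 0 0 27 0 0 0 1; 0 0 29 0 0 0 1; 0 0 31 0 0 0 1; 0 0 31 0 0 0 1"
}}

```text
t: 19.35
tool_pos: [0.5064, -0.114, 0.1538]
tool_rot: [3.141, 0.021, 0.002]
force: [0.1, 0.3, -1.4]
finger_gap: 0.227
```

Run:
```python
from h import *
st();t=cam("top");s=cam("scene")
k=hull(s,(0,0,170),(179,45,255),(292,208,320,238));print(cen(k),onz(s,cen(k)[0],.149))
for r in rails(s,(285,188,350,250),110):
  if 60<r[1]<100:print("S",r[0].round(1),r[1],np.round(r[2][1],1),onz(s,r[0],.132)[:2].round(4))
```

```text
t 19.35 tcp [ 0.5064 -0.114   0.1538] xyaw 0.78 tiltz [ 0.0013 -0.0008] F [ 0.1  0.3 -1.4] gap 0.227 q [-0.42  0.02  2.03 -0.    1.09  1.14]
(array([305.27978516, 226.01039124]), (15.652522087097168, 28.56423568725586)) [ 0.63004503 -0.1120658   0.149     ]
S [325.8 205.1] 85 [19.   4.7] [ 0.6254 -0.018 ]
S [321.2 210. ] 84 [19.9  4.6] [ 0.6254 -0.0383]
S [313.6 219.2] 80 [19.   4.5] [ 0.6269 -0.0736]
S [300.5 234.4] 74 [19.9  5.1] [ 0.6285 -0.1304]
```

Run:
```python
from h import *
s=cam("scene")
for z in(.137,.146):print(z,proj(s,(.6268,-.1123,z)))
g=s["frame"][212:240,292:320].astype(int);m=((g.max(2)<80)&(np.ptp(g,axis=2)<25)).astype(np.uint8)
k,l,a,ce=cv2.connectedComponentsWithStats(m);print([(a[i,4],(ce[i]+[292,212]).round(1)) for i in range(1,k)])
cv2.imwrite("pics/s9.png",cv2.resize(s["frame"][195:255,275:345,::-1],(700,600),interpolation=cv2.INTER_CUBIC))
```

```text
0.137 [304.33982751 228.09426701]
0.146 [304.2372107  226.10372277]
[(np.int32(51), array([312.9, 219.2])), (np.int32(20), array([304.6, 225.4])), (np.int32(9), array([315.4, 228.7])), (np.int32(50), array([300. , 234.5])), (np.int32(2), array([316.5, 237.5]))]
```

>>> {"name": "play_rows", "arguments": {
  "targets": "-4 0 0 0 0 0 1; -10 0 0 0 0 0 1; -18 0 0 0 0 0 1; -28 0 0 0 0 0 1; -38 0 0 0 0 0 1; -48 0 0 0 0 0 1; -57 0 0 0 0 0 1; -63 0 0 0 0 0 1; -65 0 0 0 0 0 1; -65 0 0 0 0 0 1"
}}

```text
t: 20.5
tool_pos: [0.4415, -0.1151, 0.1542]
tool_rot: [3.14, 0.021, 0.004]
force: [1.4, 0.4, -2.0]
finger_gap: 0.226
```

Run:
```python
from h import *
st();go((.3778,-.3029,.12),-30)
s=cam("scene")
g=s["frame"][212:240,292:320].astype(int);m=((g.max(2)<80)&(np.ptp(g,axis=2)<25)).astype(np.uint8)
k,l,a,ce=cv2.connectedComponentsWithStats(m);print([(a[i,4],(ce[i]+[292,212]).round(1)) for i in range(1,k)])
```

```text
t 20.5 tcp [ 0.4415 -0.1151  0.1542] xyaw 0.76 tiltz [ 0.0024 -0.0013] F [ 1.4  0.4 -2. ] gap 0.226 q [-0.48 -0.13  2.17 -0.    1.1   1.08]
to [ 0.3778 -0.3029  0.12  ] -30 shift [-66.3 186.9  34.3] turn [ 0.04 -0.15 30.76]
[(np.int32(51), array([312.9, 219.2])), (np.int32(20), array([304.6, 225.4])), (np.int32(11), array([315.3, 228.9])), (np.int32(51), array([300.4, 234.7])), (np.int32(1), array([315., 239.]))]
```

>>> {"name": "play_rows", "arguments": {
  "targets": "-5 15 0 0 0 2 1; -12 35 0 0 0 6 1; -20 58 0 0 0 10 1; -29 83 5 0 0 14 1; -38 108 12 0 0 18 1; -47 132 20 0 0 22 1; -55 154 28 0 0 26 1; -61 172 40 0 0 29 1; -66 183 60 0 0 30.8 1; -66 187 80 0 0 30.8 1; -66 187 97 0 0 30.8 1; -66 187 104 0 0 30.8 1"
}}

```text
t: 21.75
tool_pos: [0.378, -0.3026, 0.0485]
tool_rot: [-3.033, 0.814, -0.0]
force: [0.2, 0.1, -1.3]
finger_gap: 0.228
```

Run:
```python
from h import *
st();go((.3778,-.3029,.0495),-30);go((.4514,-.3454,.0495),-30)
s=cam("scene");blade(s,(170,240,230,300),(0,0,205))
```

```text
t 21.75 tcp [ 0.378  -0.3026  0.0485] xyaw -30.05 tiltz [0.0005 0.0013] F [ 0.2  0.1 -1.3] gap 0.228 q [-0.89  0.11  2.16  0.    0.88  1.21]
to [ 0.3778 -0.3029  0.0495] -30 shift [ 0.   0.4 -1. ] turn [-0.08  0.01 -0.05]
to [ 0.4514 -0.3454  0.0495] -30 shift [85.   0.3 -1. ] turn [-0.08  0.01 -0.05]
   fwd 60 left -0.1 width 20.1 26
   fwd 70 left 0.2 width 20.0 28
   fwd 80 left -0.2 width 19.9 27
   fwd 90 left 0.2 width 19.8 27
   fwd 100 left 0.5 width 19.7 28
   fwd 110 left 0.1 width 19.6 28
   fwd 120 left 0.4 width 19.5 28
   fwd 130 left 0.4 width 20.1 29
   fwd 140 left 0.6 width 18.4 9
  tip fwd 142.7
```

Good. Insert under copper.

>>> {"name": "play_rows", "arguments": {
  "targets": "6 0 -1 0 0 0 1; 16 0 -1 0 0 0 1; 28 0 -1 0 0 0 1; 40 0 -1 0 0 0 1; 52 0 -1 0 0 0 1; 64 0 -1 0 0 0 1; 74 0 -1 0 0 0 1; 81 0 -1 0 0 0 1; 85 0 -1 0 0 0 1; 85 0 -1 0 0 0 1; 85 0 -1 0 0 0 1; 85 0 -1 0 0 0 1"
}}

```text
t: 23.0
tool_pos: [0.451, -0.3445, 0.049]
tool_rot: [-3.032, 0.814, 0.001]
force: [-0.6, 0.5, -1.5]
finger_gap: 0.224
```

```bash
cat >> h.py <<'E'
def bores(c,roi,th=80):
    x0,y0,x1,y1=roi;g=c["frame"][y0:y1,x0:x1].astype(int);m=((g.max(2)<th)&(np.ptp(g,axis=2)<25)).astype(np.uint8)
    k,l,a,ce=cv2.connectedComponentsWithStats(m);return [(int(a[i,4]),(ce[i]+[x0,y0]).round(1)) for i in range(1,k) if a[i,4]>9]
E
python3 - <<'E'
from h import *
st();s=cam("scene")
print(bores(s,(175,290,245,340)))
cv2.imwrite("pics/s10.png",cv2.resize(s["frame"][280:340,175:245,::-1],(700,600),interpolation=cv2.INTER_CUBIC))
E
```

```text
t 23.0 tcp [ 0.451  -0.3445  0.049 ] xyaw -30.05 tiltz [-0.0003  0.0022] F [-0.6  0.5 -1.5] gap 0.224 q [-0.83  0.27  1.96  0.    0.91  1.26]
[(22, array([208.2, 315.3])), (23, array([186.4, 324.4]))]
```

View pics/s10.png

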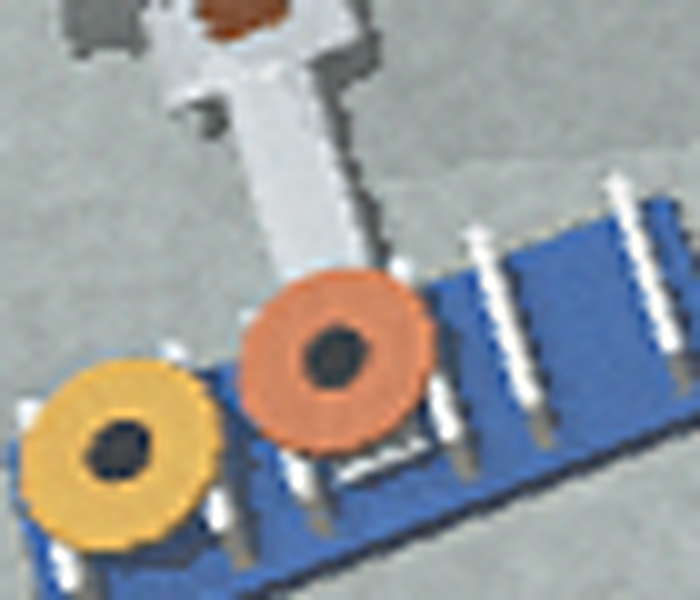

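>>> {"name": "play_rows", "arguments": {
  "targets": "0 0 -4 0 0 0 1; 0 0 -8 0 0 0 1; 0 0 -10 0 0 0 1; 0 0 -12 0 0 0 1; 0 0 -15 0 0 0 1; 0 0 -20 0 0 0 1; 0 0 -28 0 0 0 1; 0 0 -38 0 0 0 1; 0 0 -49 0 0 0 1; 0 0 -60 0 0 0 1; 0 0 -68 0 0 0 1; 0 0 -72 0 0 0 1"
}}

```text
t: 24.25
tool_pos: [0.4515, -0.3452, 0.1227]
tool_rot: [-3.033, 0.814, -0.002]
force: [-0.5, -0.7, -2.5]
finger_gap: 0.227
```

Run:
```python
from h import *
st();go((.5058,-.0577,.205),.8);s=cam("scene");print(bores(s,(175,270,245,340)))
o=bot.observe();y=np.radians(-30.05);print(proj(s,o["tool_pos"]+[.12*np.cos(y),.12*np.sin(y),-.0155]))
```

```text
t 24.25 tcp [ 0.4515 -0.3452  0.1227] xyaw -30.05 tiltz [0.0014 0.0004] F [-0.5 -0.7 -2.5] gap 0.227 q [-0.83  0.17  1.93  0.    1.04  1.26]
to [ 0.5058 -0.0577  0.205 ] 0.8 shift [ -96.9 -276.1  -82.2] turn [ -0.04  -0.07 -30.85]
[(26, array([202.7, 304.5])), (21, array([186.6, 324.2]))]
[202.85255019 304.56362644]
```

>>> {"name": "play_rows", "arguments": {
  "targets": "0 0 -8 0 0 0 1; -1 -3 -22 0 0 0 1; -3 -9 -40 0 0 -1 1; -7 -19 -58 0 0 -2 1; -12 -34 -72 0 0 -4 1; -19 -53 -80 0 0 -6 1; -27 -76 -82 0 0 -8.5 1; -36 -101 -82 0 0 -11.5 1; -45 -128 -82 0 0 -14.5 1; -54 -155 -82 0 0 -17.5 1; -64 -182 -82 0 0 -20.5 1; -73 -207 -82 0 0 -23.2 1"
}}

```text
t: 25.5
tool_pos: [0.4919, -0.1274, 0.2054]
tool_rot: [-3.136, 0.182, -0.003]
force: [0.4, -0.5, -2.6]
finger_gap: 0.229
```

Run:
```python
from h import *
st();go((.5058,-.0577,.185),.8)
```

```text
t 25.5 tcp [ 0.4919 -0.1274  0.2054] xyaw -6.64 tiltz [0.0017 0.0005] F [ 0.4 -0.5 -2.6] gap 0.229 q [-0.45 -0.06  2.01  0.    1.2   1.23]
to [ 0.5058 -0.0577  0.185 ] 0.8 shift [  5.8 -70.8  20.5] turn [-0.03 -0.1  -7.44]
```

>>> {"name": "play_rows", "arguments": {
  "targets": "1 -12 0 0 0 -1.3 1; 2 -28 0 0 0 -3 1; 4 -44 0 0 0 -4.6 1; 5 -57 2 0 0 -6 1; 6 -66 6 0 0 -7 1; 6 -70 11 0 0 -7.4 1; 6 -71 16 0 0 -7.4 1; 6 -71 19 0 0 -7.4 1; 6 -71 20 0 0 -7.4 1; 6 -71 20 0 0 -7.4 1; 6 -71 20 0 0 -7.4 1"
}}

```text
t: 26.6
tool_pos: [0.5062, -0.058, 0.1857]
tool_rot: [-3.141, -0.02, -0.003]
force: [-0.4, -0.6, -1.5]
finger_gap: 0.226
```

Run:
```python
from h import *
st();s=cam("scene");t=cam("top")
k=hull(s,(3,100,90),(14,255,255),(305,195,330,225));e=cen(k);print(e,onz(s,e[0],.1715))
print(bores(s,(290,190,345,245)))
for r in rails(s,(285,188,350,250),110):
  if 60<r[1]<100:print("S",r[0].round(1),r[1],onz(s,r[0],.132)[:2].round(4))
print("expected bore",proj(s,(.6258,-.056,.1685)))
```

```text
t 26.6 tcp [ 0.5062 -0.058   0.1857] xyaw 0.73 tiltz [0.002  0.0003] F [-0.4 -0.6 -1.5] gap 0.226 q [-0.31 -0.04  2.02  0.    1.16  1.24]
(array([317.63943481, 206.26454163]), (14.619441986083984, 17.736392974853516)) [ 0.62808481 -0.0573815   0.1715    ]
[(64, array([333.2, 196.8])), (19, array([317.5, 205.7])), (27, array([330.6, 208.1])), (17, array([327. , 214.1])), (57, array([313.7, 219.7])), (20, array([304.6, 225.4])), (10, array([323.3, 229.1])), (11, array([315.3, 228.9])), (52, array([300.8, 235. ]))]
S [307.5 192.5] 96 [ 0.5604 -0.0129]
S [313.7 219.3] 79 [ 0.6273 -0.0736]
S [300.6 234.5] 70 [ 0.6289 -0.1308]
expected bore [317.25077089 206.18915287]
```

>>> {"name": "play_rows", "arguments": {
  "targets": "0 -1 4 0 0 0 1; 0 -1 9 0 0 0 1; 0 -1 14 0 0 0 1; 0 -1 17 0 0 0 1; 0 -1 19 0 0 0 1; 0 -1 21 0 0 0 1; 0 -1 23 0 0 0 1; 0 -1 25 0 0 0 1; 0 -1 27 0 0 0 1; 0 -1 29 0 0 0 1; 0 -1 31 0 0 0 1; 0 -1 31 0 0 0 1"
}}

```text
t: 27.9
tool_pos: [0.5061, -0.0568, 0.1545]
tool_rot: [-3.141, -0.02, -0.003]
force: [-0.2, -1.2, -2.1]
finger_gap: 0.226
```

Run:
```python
from h import *
st();s=cam("scene");print(bores(s,(290,200,325,230)))
for z in(.137,.146):print(z,proj(s,(.6262,-.0565,z)))
```

```text
t 27.9 tcp [ 0.5061 -0.0568  0.1545] xyaw 0.74 tiltz [0.0018 0.0004] F [-0.2 -1.2 -2.1] gap 0.226 q [-0.31 -0.    2.05  0.    1.1   1.25]
[(17, array([321.2, 202.3])), (19, array([318. , 210.8])), (54, array([313.7, 219.8])), (20, array([304.6, 225.4]))]
0.137 [317.32429245 213.61870217]
0.146 [317.30591028 211.58612974]
```

>>> {"name": "play_rows", "arguments": {
  "targets": "-4 0 0 0 0 0 1; -10 0 0 0 0 0 1; -18 0 0 0 0 0 1; -28 0 0 0 0 0 1; -38 0 0 0 0 0 1; -48 0 0 0 0 0 1; -57 0 0 0 0 0 1; -63 0 0 0 0 0 1; -65 0 0 0 0 0 1; -65 0 0 0 0 0 1"
}}

```text
t: 28.95
tool_pos: [0.4411, -0.0577, 0.1546]
tool_rot: [-3.141, -0.02, -0.004]
force: [-0.3, -0.6, -1.9]
finger_gap: 0.22
```

Run:
```python
from h import *
st();go((.3522,-.3511,.0495),-30);go((.41,-.2,.12),-15)
s=cam("scene");print(bores(s,(290,200,325,230)))
```

```text
t 28.95 tcp [ 0.4411 -0.0577  0.1546] xyaw 0.72 tiltz [0.0025 0.0002] F [-0.3 -0.6 -1.9] gap 0.22 q [-0.36 -0.16  2.19  0.    1.11  1.2 ]
to [ 0.3522 -0.3511  0.0495] -30 shift [-92.9 292.3 104.8] turn [-0.05 -0.14 30.72]
to [ 0.41 -0.2   0.12] -15 shift [-33.  141.9  34.5] turn [-0.03 -0.14 15.72]
[(17, array([321.2, 202.3])), (19, array([318. , 210.8])), (54, array([313.9, 219.9])), (20, array([304.6, 225.4]))]
```

>>> {"name": "play_rows", "arguments": {
  "targets": "-4 15 0 0 0 2 1; -12 40 0 0 0 5 1; -21 68 0 0 0 8 1; -31 98 0 0 0 11 1; -41 129 5 0 0 14 1; -51 160 12 0 0 17 1; -61 191 20 0 0 20.5 1; -70 220 30 0 0 24 1; -79 248 45 0 0 27 1; -86 270 65 0 0 29.5 1; -91 285 85 0 0 30.7 1; -93 292 98 0 0 30.7 1"
}}

```text
t: 30.2
tool_pos: [0.3518, -0.3522, 0.055]
tool_rot: [-3.033, 0.815, -0.003]
force: [0.1, 0.6, -1.8]
finger_gap: 0.227
```

Run:
```python
from h import *
s=cam("scene");s=cam("scene");s=cam("scene");blade(s,(145,240,215,310),(0,0,205))
st();go((.3522,-.3511,.0495),-30);go((.4258,-.3936,.0495),-30);print(bores(s,(175,310,200,340)))
```

```text
fwd 60 left 0.2 width 20.2 27
   fwd 70 left 0.2 width 20.1 29
   fwd 80 left -0.1 width 19.5 28
   fwd 90 left 0.5 width 19.4 29
   fwd 100 left 0.4 width 20.5 30
   fwd 110 left 0.4 width 20.4 31
   fwd 120 left 0.4 width 20.2 30
   fwd 130 left 0.6 width 19.5 30
   fwd 140 left 0.3 width 17.8 10
  tip fwd 143.1
t 30.35 tcp [ 0.352  -0.3508  0.0555] xyaw -30.02 tiltz [0.0014 0.0024] F [ 0.6  0.2 -0.3] gap 0.224 q [-0.99  0.12  2.13  0.    0.89  1.1 ]
to [ 0.3522 -0.3511  0.0495] -30 shift [0.3 0.2 6. ] turn [-0.16 -0.   -0.02]
to [ 0.4258 -0.3936  0.0495] -30 shift [85.3  0.2  6. ] turn [-0.16 -0.   -0.02]
[(19, array([186.6, 324.4]))]
```

>>> {"name": "play_rows", "arguments": {
  "targets": "0 0 4 0 0 0 1; 5 0 6 0 0 0 1; 15 0 6 0 0 0 1; 27 0 6 0 0 0 1; 39 0 6 0 0 0 1; 51 0 6 0 0 0 1; 63 0 6 0 0 0 1; 74 0 6 0 0 0 1; 81 0 6 0 0 0 1; 85 0 6 0 0 0 1; 85 0 6 0 0 0 1; 85 0 6 0 0 0 1"
}}

```text
t: 31.55
tool_pos: [0.4253, -0.393, 0.0493]
tool_rot: [-3.031, 0.813, -0.0]
force: [-0.3, -0.7, -0.9]
finger_gap: 0.226
```

Run:
```python
from h import *
st();s=cam("scene");print(bores(s,(175,310,200,340)))
# blade tip beyond washer & rails: bright pixels rows near 335-345
g=s["frame"].min(2)
for y in range(332,346,1): print(y,"".join("#" if v>190 else ("+" if v>150 else ".") for v in g[y,168:215]))
```

```text
t 31.55 tcp [ 0.4253 -0.393   0.0493] xyaw -30.02 tiltz [0.0009 0.003 ] F [-0.3 -0.7 -0.9] gap 0.226 q [-0.92  0.3   1.93  0.    0.92  1.17]
[(20, array([186.6, 324.6]))]
332 +++++++++...................##.................
333 +++++++++......................................
334 +++++++++...#+...........##....................
335 ++++++++++..##+.........+.....................+
336 ++++++++++...##...####.....................++++
337 ++++++++++...##....+.....................++++++
338 ++++++++++...##.......................+++++++++
339 ++++++++++..........................+++++++++++
340 +++++++++++......................+#++++++++++++
341 +++++++++++....................++++++++++++++++
342 +++++++++++.................+++++++++++++++++++
343 +++++++++++...............+++++++++++++++++++++
344 ++++++++++++...........++++++++++++++++++++++++
345 ++++++++++++.........+#++++++++++++++++++++++++
```

>>> {"name": "play_rows", "arguments": {
  "targets": "0 0 -4 0 0 0 1; 0 0 -8 0 0 0 1; 0 0 -10 0 0 0 1; 0 0 -12 0 0 0 1; 0 0 -15 0 0 0 1; 0 0 -20 0 0 0 1; 0 0 -28 0 0 0 1; 0 0 -38 0 0 0 1; 0 0 -49 0 0 0 1; 0 0 -60 0 0 0 1; 0 0 -68 0 0 0 1; 0 0 -72 0 0 0 1"
}}

```text
t: 32.8
tool_pos: [0.4256, -0.3937, 0.1229]
tool_rot: [-3.033, 0.813, -0.003]
force: [0.0, -0.1, -2.0]
finger_gap: 0.225
```

Run:
```python
from h import *
st();go((.505,-.0015,.205),.8);s=cam("scene");print(bores(s,(165,290,215,340)))
o=bot.observe();y=np.radians(-30.05);print(proj(s,o["tool_pos"]+[.12*np.cos(y),.12*np.sin(y),-.0155]))
```

```text
t 32.8 tcp [ 0.4256 -0.3937  0.1229] xyaw -30.02 tiltz [0.0023 0.0011] F [ 0.  -0.1 -2. ] gap 0.225 q [-0.92  0.19  1.9   0.    1.05  1.17]
to [ 0.505  -0.0015  0.205 ] 0.8 shift [-127.4 -379.4  -81.5] turn [ -0.1   -0.11 -30.82]
[(24, array([179.7, 314.2]))]
[179.3412312  314.22076074]
```

>>> {"name": "play_rows", "arguments": {
  "targets": "0 0 -8 0 0 0 1; -1 -4 -22 0 0 0 1; -4 -11 -40 0 0 -1 1; -8 -23 -58 0 0 -2 1; -13 -38 -72 0 0 -3 1; -19 -57 -80 0 0 -4.5 1; -27 -80 -82 0 0 -6.5 1; -34 -102 -82 0 0 -8.3 1; -42 -125 -82 0 0 -10.2 1; -50 -148 -82 0 0 -12 1; -57 -171 -82 0 0 -13.9 1; -65 -194 -82 0 0 -15.7 1"
}}

```text
t: 34.05
tool_pos: [0.4662, -0.1914, 0.2054]
tool_rot: [-3.116, 0.388, -0.003]
force: [-0.5, 0.2, -3.1]
finger_gap: 0.222
```

Run:
```python
from h import *
st();go((.505,-.0015,.205),.8)
```

```text
t 34.05 tcp [ 0.4662 -0.1914  0.2054] xyaw -14.19 tiltz [0.0022 0.0014] F [-0.5  0.2 -3.1] gap 0.222 q [-0.59 -0.07  2.02  0.    1.2   1.23]
to [ 0.505  -0.0015  0.205 ] 0.8 shift [  -9.  -193.7    0.8] turn [ -0.09  -0.12 -14.99]
```

>>> {"name": "play_rows", "arguments": {
  "targets": "-1 -12 0 0 0 -1 1; -1 -30 0 0 0 -2.4 1; -2 -51 0 0 0 -4 1; -3 -74 0 0 0 -5.8 1; -4 -97 0 0 0 -7.6 1; -5 -120 0 0 0 -9.4 1; -6 -142 0 0 0 -11.1 1; -7 -161 0 0 0 -12.6 1; -8 -177 0 0 0 -13.8 1; -9 -188 0 0 0 -14.6 1; -9 -193 0 0 0 -15 1; -9 -193 4 0 0 -15 1"
}}

```text
t: 35.25
tool_pos: [0.5053, -0.0019, 0.2023]
tool_rot: [-3.141, -0.024, -0.006]
force: [-0.0, -0.0, -1.6]
finger_gap: 0.232
```

Run:
```python
from h import *
st();go((.505,-.0015,.185),.8)
```

```text
t 35.25 tcp [ 0.5053 -0.0019  0.2023] xyaw 0.86 tiltz [0.0036 0.0009] F [-0.  -0.  -1.6] gap 0.232 q [-0.21 -0.07  2.02  0.    1.19  1.35]
to [ 0.505  -0.0015  0.185 ] 0.8 shift [-0.3 -0.4 17.3] turn [-0.05 -0.21  0.06]
```

>>> {"name": "play_rows", "arguments": {
  "targets": "0 0 4 0 -0.1 0 1; 0 0 9 0 -0.1 0 1; 0 0 13 0 -0.1 0 1; 0 0 16 0 -0.1 0 1; 0 0 17 0 -0.1 0 1; 0 0 17 0 -0.1 0 1; 0 0 17 0 -0.1 0 1"
}}

```text
t: 35.95
tool_pos: [0.5055, -0.0019, 0.1855]
tool_rot: [-3.141, -0.023, -0.003]
force: [-0.3, -0.9, -2.1]
finger_gap: 0.229
```

Run:
```python
from h import *
st();s=cam("scene")
k=hull(s,(14,100,90),(30,255,255),(318,178,342,205));e=cen(k);print(e,onz(s,e[0],.1715))
print(bores(s,(290,175,345,245)));print("expected bore",proj(s,(.625,0,.1685)))
```

```text
t 35.95 tcp [ 0.5055 -0.0019  0.1855] xyaw 0.85 tiltz [0.0022 0.0008] F [-0.3 -0.9 -2.1] gap 0.229 q [-0.21 -0.05  2.03  0.    1.16  1.35]
(array([330.71279907, 192.22511292]), (14.181120872497559, 17.123079299926758)) [ 0.62815986 -0.00070048  0.1715    ]
[(22, array([294.9, 185. ])), (17, array([342.2, 184.1])), (16, array([330.5, 191.5])), (18, array([338.8, 199.9])), (52, array([326.8, 205.7])), (35, array([331.9, 219. ])), (19, array([318. , 210.8])), (52, array([313.8, 219.9])), (20, array([304.6, 225.4])), (11, array([315.3, 228.9])), (54, array([300.8, 235. ]))]
expected bore [329.86435654 192.20717691]
```

>>> {"name": "play_rows", "arguments": {
  "targets": "0 0 4 0 0 0 1; 0 0 9 0 0 0 1; 0 0 14 0 0 0 1; 0 0 17 0 0 0 1; 0 0 19 0 0 0 1; 0 0 21 0 0 0 1; 0 0 23 0 0 0 1; 0 0 25 0 0 0 1; 0 0 27 0 0 0 1; 0 0 29 0 0 0 1; 0 0 31 0 0 0 1; 0 0 31 0 0 0 1"
}}

```text
t: 37.2
tool_pos: [0.5054, -0.0019, 0.1542]
tool_rot: [-3.141, -0.023, -0.003]
force: [-0.8, -0.6, -2.3]
finger_gap: 0.227
```

Run:
```python
from h import *
st();s=cam("scene");print(bores(s,(290,180,345,245)))
for z in(.137,.146):print(z,proj(s,(.6258,-.0005,z)))
```

```text
t 37.2 tcp [ 0.5054 -0.0019  0.1542] xyaw 0.86 tiltz [0.0018 0.0008] F [-0.8 -0.6 -2.3] gap 0.227 q [-0.21 -0.01  2.06  0.    1.1   1.35]
[(17, array([342.3, 184.1])), (16, array([330.7, 197.1])), (46, array([326.6, 205.8])), (18, array([338.2, 211.7])), (19, array([318. , 210.8])), (10, array([328. , 214.7])), (52, array([313.8, 219.9])), (18, array([325.5, 226.6])), (19, array([304.8, 225.4])), (11, array([315.3, 228.9])), (53, array([300.7, 234.9]))]
0.137 [329.79270939 199.82290835]
0.146 [329.85133907 197.75455047]
```

>>> {"name": "play_rows", "arguments": {
  "targets": "-4 0 0 0 0 0 1; -10 0 0 0 0 0 1; -18 0 0 0 0 0 1; -28 0 0 0 0 0 1; -38 0 0 0 0 0 1; -48 0 0 0 0 0 1; -57 0 0 0 0 0 1; -63 0 0 0 0 0 1; -65 0 -4 0 0 0 1; -65 0 -14 0 0 0 1; -65 0 -25 0 0 0 1; -65 0 -30 0 0 0 1"
}}

```text
t: 38.45
tool_pos: [0.4418, -0.0032, 0.1866]
tool_rot: [3.141, 0.024, 0.009]
force: [0.4, 0.4, -1.5]
finger_gap: 0.228
```

Run:
```python
from h import *
st();go((.415,.2645,.15),51.1);go((.45,.13,.18),25);s=cam("scene");print(bores(s,(290,180,345,245)))
```

```text
t 38.45 tcp [ 0.4418 -0.0032  0.1866] xyaw 0.86 tiltz [ 0.0056 -0.    ] F [ 0.4  0.4 -1.5] gap 0.228 q [-0.24 -0.21  2.17  0.    1.17  1.32]
to [0.415  0.2645 0.15  ] 51.1 shift [ -22.9 -268.1   36.5] turn [  0.15  -0.3  -50.24]
to [0.45 0.13 0.18] 25 shift [  10.2 -133.     6.7] turn [  0.07  -0.31 -24.14]
[(39, array([294.8, 183.1])), (17, array([342.3, 184.1])), (17, array([330.6, 197. ])), (46, array([326.6, 205.8])), (19, array([318. , 210.8])), (52, array([313.8, 219.8])), (24, array([328.3, 223.2])), (20, array([304.6, 225.4])), (11, array([315.3, 228.9])), (50, array([300.6, 234.9]))]
```

>>> {"name": "play_rows", "arguments": {
  "targets": "1 -12 0 0 0 -2 1; 4 -32 0 0 0 -6 1; 7 -58 0 0 0 -10 1; 10 -86 2 0 0 -15 1; 10 -115 5 0 0 -20 1; 8 -144 8 0 0 -26 1; 3 -173 12 0 0 -32 1; -4 -202 18 0 0 -38 1; -11 -229 26 0 0 -44 1; -18 -251 32 0 0 -48 1; -22 -264 36 0 -0.2 -50 1; -23 -268 36 0 -0.2 -50.2 1"
}}

```text
t: 39.7
tool_pos: [0.414, 0.2656, 0.1498]
tool_rot: [2.831, 1.357, 0.0]
force: [0.4, -0.4, -0.9]
finger_gap: 0.226
```

Run:
```python
from h import *
st();go((.415,.2645,.0255),51.1);t=cam("top");s=cam("scene")
print([(b[0],b[1]) for b in blobs(t,"yellow",40,(170,200,290,310))],[(b[0],b[1]) for b in blobs(s,"yellow",15,(290,110,390,180))])
```

```text
t 39.7 tcp [0.414  0.2656 0.1498] xyaw 51.21 tiltz [ 0.0012 -0.0024] F [ 0.4 -0.4 -0.9] gap 0.226 q [ 0.37 -0.04  2.09 -0.    1.09  1.04]
to [0.415  0.2645 0.0255] 51.1 shift [-1.000e-01  1.100e+00  1.243e+02] turn [0.14 0.06 0.11]
[(145, array([238.3, 236.6]))] [(35, array([354.1, 127.9])), (72, array([342. , 157.8]))]
```

Lower to just above the mat, then touch gently.

>>> {"name": "play_rows", "arguments": {
  "targets": "0 1 15 0.1 0 0 1; 0 1 40 0.1 0 0 1; 0 1 70 0.1 0 0 1; 0 1 95 0.1 0 0 1; 0 1 110 0.1 0 0 1; 0 1 117 0.1 0 0 1; 0 1 120 0.1 0 0 1; 0 1 122 0.1 0 0 1; 0 1 124 0.1 0 0 1; 0 1 125 0.1 0 0 1; 0 1 125 0.1 0 0 1"
}}

```text
t: 40.9
tool_pos: [0.4166, 0.264, 0.0262]
tool_rot: [2.833, 1.354, 0.003]
force: [0.1, 0.6, -1.2]
finger_gap: 0.228
```

>>> {"name": "play_rows", "arguments": {
  "targets": "0 0 1 0 0 0 1; 0 0 2 0 0 0 1; 0 0 2 0 0 0 1; 0 0 2 0 0 0 1"
}}

```text
t: 41.3
tool_pos: [0.417, 0.2642, 0.0255]
tool_rot: [2.833, 1.354, 0.003]
force: [-2.1, -1.9, 6.6]
finger_gap: 0.229
```

Contact. Release and rise.

>>> {"name": "play_rows", "arguments": {
  "targets": "0 0 0 0 0 0 -1; 0 0 0 0 0 0 -1; 0 0 0 0 0 0 -1; 0 0 0 0 0 0 -1; 0 0 -15 0 0 0 -1; 0 0 -50 0 0 0 -1; 0 0 -100 0 0 0 -1; 0 0 -150 0 0 0 -1; 0 0 -200 0 0 0 -1; 0 0 -205 0 0 -8 -1; 0 0 -205 0 0 -16 -1; 0 0 -205 0 0 -24 -1"
}}

```text
t: 42.5
tool_pos: [0.4166, 0.2644, 0.2312]
tool_rot: [2.483, 1.92, 0.005]
force: [-0.3, 0.0, -0.2]
finger_gap: 1.003
```

Run:
```python
from h import *
st();t=cam("top");s=cam("scene");paddle(t,s)
# knob (black) in both, pointer red
x0,y0=350,140
for c,roi,n in((t,(255,170,290,205),"T"),(s,(345,145,380,185),"S")):
    x0,y0,x1,y1=roi;g=c["frame"][y0:y1,x0:x1].astype(int);m=(g.max(2)<55).astype(np.uint8);k,l,a,ce=cv2.connectedComponentsWithStats(m)
    print(n,"knob",[(int(a[i,4]),(ce[i]+[x0,y0]).round(1),a[i,:4]+[x0,y0,0,0]) for i in range(1,k) if a[i,4]>10])
    print(n,"red",[(b[0],b[1]) for nm in("red","red2") for b in blobs(c,nm,4,roi)])
for c,roi,n in((t,(195,170,222,215),"T"),(s,(365,115,405,150),"S")):
    print(n,"pointer",[(b[0],b[1],b[2]) for nm in("red","red2") for b in blobs(c,nm,3,roi)])
im=np.hstack([cv2.resize(c["frame"][y:y+75,x:x+100,::-1],(400,300),interpolation=cv2.INTER_CUBIC) for c,x,y in((t,195,150),(s,325,100))])
cv2.imwrite("pics/s11.png",im)
```

```text
t 42.5 tcp [0.4166 0.2644 0.2312] xyaw 75.44 tiltz [ 0.0041 -0.0001] F [-0.3  0.  -0.2] gap 1.003 q [ 0.36 -0.12  2.01 -0.    1.25  0.61]
paddle [0.4451 0.2673 0.0639] 0.0036 yaw nan nan tip 0.0373
T knob [(88, array([273.3, 186.1]), array([269, 181,   9,  11])), (163, array([272.1, 199.7]), array([255, 194,  35,  11]))]
T red [(43, array([274.1, 193.5]))]
S knob [(12, array([364.6, 161.5]), array([364, 157,   2,   9]))]
S red []
T pointer [(29, array([210. , 197.6]), ((210.0, 197.0), (12.0, 2.0), 90.0))]
S pointer [(8, array([383.2, 131.8]), ((383.0, 131.49998474121094), (6.708203315734863, 0.8944271206855774), 26.56505012512207))]h.py:58: RuntimeWarning: Mean of empty slice.
  v=np.linalg.svd(bl-bl.mean(0))[2][0];v*=np.sign(v@(bl.mean(0)-H[:2]));u=bl.mean(0)-H[:2]
  ret = um.true_divide(
```

View pics/s11.png

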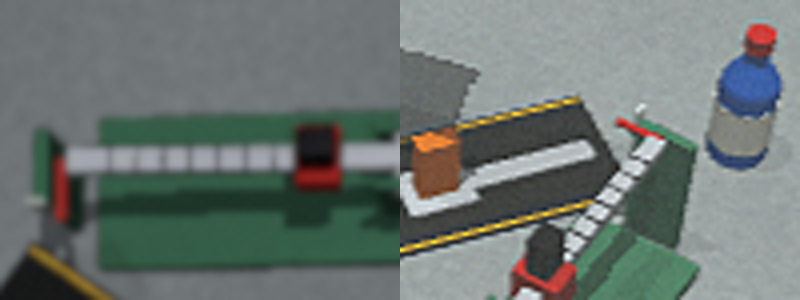

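Run:
```python
from h import *
t=cam("top");s=cam("scene")
print(tri(t,(273.7,184.3),s,(361.7,157.8)))
for z in(.14,.15,.16,.17):print(z,onz(t,(273.7,184.3),z)[:2].round(4),onz(s,(361.7,157.8),z)[:2].round(4))
def dump(c,x0,y0,x1,y1):
    f=c["frame"].astype(int)
    for y in range(y0,y1): print(y,"".join("K" if f[y,x].max()<62 else ("R" if f[y,x,0]>1.8*f[y,x,1] and f[y,x,0]>90 else ("W" if f[y,x].min()>170 else ".")) for x in range(x0,x1)))
dump(t,262,176,288,200);dump(s,350,150,376,182)
```

```text
(array([0.622 , 0.1547, 0.1641]), 0.002)
0.14 [0.6266 0.1565] [0.6118 0.1755]
0.15 [0.6244 0.1555] [0.6163 0.1672]
0.16 [0.6222 0.1545] [0.6208 0.159 ]
0.17 [0.62   0.1534] [0.6253 0.1507]
176 ..........................
177 ..........................
178 ..........................
179 ..........................
180 ..........................
181 ........KKKKKKKK..........
182 .......KKKKKKKKK.R........
183 .......KKKKKKKKK.R........
184 .......KKKKKKKKK..........
185 .......KKKKKKKKK..........
186 .......KKKKKKKKK..........
187 .......KKKKKKKKK..........
188 .......KKKKKKKKK..........
189 .......KKKKKKKKK..........
190 ........KKKKKKKK..........
191 ........KKKKKKK.RR........
192 ........RRRRRRRRRR........
193 .....K.RRRRRRRRRRR........
194 .....K.RRRRRRRRRRR........
195 .....K.RRRRRRRRRRR........
196 .....KK...........K.......
197 ....KKKKKKKKKKKKKKKKKKKKKK
198 KKKKKKKKKKKKKKKKKKKKKKKKKK
199 KKKKKKKKKKKKKKKKKKKKKKKKKK
150 ..................K.....K.
151 ..............K........WW.
152 .....K.............KK.WWWW
153 .....K.........KKK....WWWW
154 ...........KK.......W...WW
155 .......KK.K........WWWW...
156 ...KKK.....KK......WWWWW..
157 KKK..WWW..K.KKK....WWWW...
158 ......W..KK.KKKK.W.K.WW...
159 ........KK...KKK.WWW......
160 .......K.K.K..KK.WWWW.....
161 .......KK....KKKWWWW......
162 .......KKKKK.KKKK.W.......
163 ........KKKKKKKKWW........
164 .......KKKKKKKK.WW........
165 .....RRKKKKKKKKK..........
166 ....RRRKKKKKKKKRRR........
167 ...RRRRKKKKKKKRRRRR.......
168 ....RRR.KKKKK.RRRRR.......
169 ......RRR.K..RRRRR........
170 ........RRRRRRRRR.........
171 .....R....RRRRRR..........
172 .....WWW...RRRRR..........
173 .....WWWWW...R............
174 ....WWWWWW................
175 ...WWWWWW.................
176 ..WWWWWW..................
177 .WWWWWW...R...R...........
178 WWWWWW.....RRR............
179 WWWWW.....................
180 WWWWW.....................
181 WWWW......................
```

Run:
```python
from h import *
st();go((.6222,.1555,.21),90.8)
s=cam("scene");f=s["frame"].astype(int)
for y in range(122,146): print(y,"".join("R" if f[y,x,0]>1.5*f[y,x,1] and f[y,x,0]>80 else ("W" if f[y,x].min()>190 else ("g" if f[y,x,1]>f[y,x,0]+15 else ("K" if f[y,x].max()<62 else "."))) for x in range(372,402)))
```

```text
t 42.7 tcp [0.4163 0.2643 0.2302] xyaw 74.95 tiltz [ 0.0022 -0.0008] F [ 0.   0.5 -0.1] gap 1.0 q [ 0.36 -0.12  2.02 -0.    1.25  0.62]
to [0.6222 0.1555 0.21  ] 90.8 shift [-51.6 227.   20.8] turn [  0.13   0.03 -15.85]
122 ..............................
123 ..............................
124 ..............................
125 ..............................
126 .............W................
127 ............W.................
128 .......ggg....................
129 ..........g...................
130 K......RRR..gggg..............
131 .K......RRRR.ggggg............
132 .K.....gg.RRRRRgggggg.........
133 ..K.....ggg.RRRRR.ggggg.......
134 ..K........ggg.W.RRgggggg.....
135 .K.K........gg.WWWW.ggggggg...
136 ...KK.......g.WWWW.....ggggg..
137 W.K.........WWWWWW..ggg..gg...
138 W....K.....WWWWWW..ggggg.g....
139 ..K...........WW...ggggg.g....
140 .K....K...WWW.....ggggggggg...
141 .......K.WWWWW...ggggggggg....
142 ......KK.WWWW....ggggggggg....
143 .....KKW...WW....ggggg.gg.....
144 ....KK.WWW.......ggggggggg....
145 ....K.WWWWW.....gggg.ggggg....
```

>>> {"name": "play_rows", "arguments": {
  "targets": "-5 20 0 0 0 -2 -1; -13 55 3 0 0 -5 -1; -22 95 8 0 0 -8 -1; -32 140 14 0 0 -11 -1; -42 185 20 0 0 -14 -1; -49 215 20 0 0 -15.8 -1; -52 227 20 0 0 -15.8 -1; -52 227 25 0 0 -15.8 -1; -52 227 40 0 0 -15.8 -1; -52 227 55 0 0 -15.8 -1; -52 227 65 0 0 -15.8 -1; -52 227 65 0 0 -15.8 -1"
}}

```text
t: 43.95
tool_pos: [0.6197, 0.1557, 0.1624]
tool_rot: [-2.204, -2.236, 0.005]
force: [-0.0, -0.3, 0.2]
finger_gap: 0.997
```

Run:
```python
from h import *
st();go((.6222,.1555,.135),90.8)
s=cam("scene");st()
cv2.imwrite("pics/s12.png",cv2.resize(s["frame"][110:190,320:420,::-1],(800,640)[:2],interpolation=cv2.INTER_CUBIC)[:600])
```

```text
t 43.95 tcp [0.6197 0.1557 0.1624] xyaw 90.82 tiltz [-0.0035 -0.0013] F [-0.  -0.3  0.2] gap 0.997 q [ 0.09  0.27  1.72 -0.    1.15  0.07]
to [0.6222 0.1555 0.135 ] 90.8 shift [-0.2  2.6 27.4] turn [-0.2   0.07  0.02]
t 44.0 tcp [0.6207 0.1556 0.164 ] xyaw 90.81 tiltz [-0.001  -0.0011] F [0.3 0.7 0.8] gap 0.999 q [ 0.09  0.27  1.72 -0.    1.15  0.07]
```

View pics/s12.png

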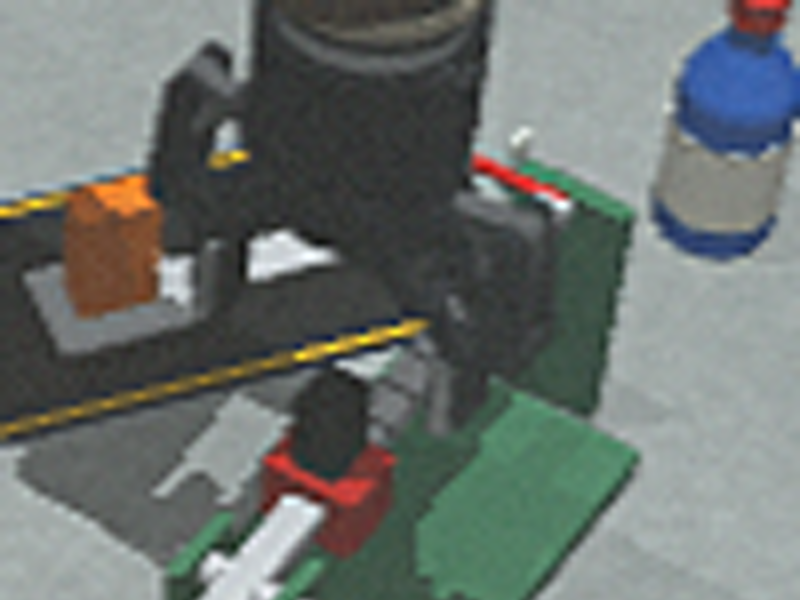

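>>> {"name": "play_rows", "arguments": {
  "targets": "0 2 8 0 0 0 -1; 0 2 18 0 0 0 -1; 0 2 25 0 0 0 -1; 0 2 28 0 0 0 -1; 0 2 28 0 0 0 -1; 0 2 28 0 0 0 1; 0 2 28 0 0 0 1; 0 2 28 0 0 0 1; 0 2 28 0 0 0 1; 0 2 28 0 0 0 1; 0 2 28 0 0 0 1; 0 2 28 0 0 0 1"
}}

```text
t: 45.2
tool_pos: [0.6206, 0.1554, 0.1364]
tool_rot: [-2.201, -2.236, 0.011]
force: [-7.8, -1.8, 3.9]
finger_gap: 0.224
```

Run:
```python
from h import *
st()
```

```text
t 45.2 tcp [0.6206 0.1554 0.1364] xyaw 90.9 tiltz [-0.0073 -0.0024] F [-7.8 -1.8  3.9] gap 0.224 q [ 0.09  0.3   1.74 -0.    1.11  0.07]
```

>>> {"name": "play_rows", "arguments": {
  "targets": "0 0 0 0 0 0 1; 4 0 0 0 0 0 1; 10 0 -1 0 0 0 1; 17 0 -1 0 0 0 1; 24 0 -2 0 0 0 1; 31 0 -2 0 0 0 1; 38 0 -3 0 0 0 1; 45 0 -3 0 0 0 1; 52 0 -4 0 0 0 1; 57 0 -4 0 0 0 1; 60 0 -4 0 0 0 1; 60 0 -4 0 0 0 1"
}}

```text
t: 46.4
tool_pos: [0.6192, 0.2162, 0.1403]
tool_rot: [-2.2, -2.236, 0.011]
force: [-6.2, -0.3, 1.8]
finger_gap: 0.22
```

Run:
```python
from h import *
st()
```

```text
t 46.4 tcp [0.6192 0.2162 0.1403] xyaw 90.92 tiltz [-0.0083 -0.0017] F [-6.2 -0.3  1.8] gap 0.22 q [ 0.18  0.33  1.69 -0.    1.13  0.17]
```

>>> {"name": "play_rows", "arguments": {
  "targets": "0 0 0 0 0 0 -1; 0 0 0 0 0 0 -1; 0 0 0 0 0 0 -1; 0 0 0 0 0 0 -1; 0 0 -20 0 0 0 -1; 0 0 -40 0 0 0 -1; 0 0 -50 0 0 0 -1; 0 0 -50 0 0 0 -1; 0 0 -50 0 0 0 -1; 0 0 -50 0 0 0 -1; 0 0 -50 0 0 0 -1; 0 0 -50 0 0 0 -1"
}}

```text
t: 47.6
tool_pos: [0.6192, 0.2163, 0.1893]
tool_rot: [-2.2, -2.235, 0.013]
force: [-0.6, 0.1, 0.4]
finger_gap: 0.998
```

```bash
cat >> h.py <<'E'
def dump(c,x0,y0,x1,y1):
    f=c["frame"].astype(int)
    for y in range(y0,y1): print(y,"".join("R" if f[y,x,0]>1.5*f[y,x,1] and f[y,x,0]>80 else ("W" if f[y,x].min()>190 else ("g" if f[y,x,1]>f[y,x,0]+15 else ("K" if f[y,x].max()<62 else "."))) for x in range(x0,x1)))
def ptr(c,roi=(370,112,404,150)):
    x0,y0,x1,y1=roi;f=c["frame"].astype(float)[y0:y1,x0:x1];w=np.clip(f[...,0]-1.3*f[...,1],0,None);w[w<15]=0
    yy,xx=np.mgrid[y0:y1,x0:x1];return (round((w*xx).sum()/w.sum(),2),round((w*yy).sum()/w.sum(),2),int(w.sum()))
E
python3 - <<'E'
from h import *
st();s=cam("scene");print(ptr(s),[b[1] for b in bores(s,(290,180,345,245))]);dump(s,350,115,410,175)
E
```

```text
t 47.6 tcp [0.6192 0.2163 0.1893] xyaw 90.92 tiltz [-0.0098 -0.0019] F [-0.6  0.1  0.4] gap 0.998 q [ 0.18  0.28  1.66 -0.    1.21  0.17]
(np.float64(382.99), np.float64(131.54), 937) [array([295. , 183.3]), array([342.2, 184. ]), array([330.6, 197. ]), array([326.6, 205.9]), array([318. , 210.8]), array([328.6, 223. ]), array([313.6, 219.8]), array([304.6, 225.4]), array([315.3, 228.9]), array([300.8, 235. ])]
115 ...KKKKKKKKKKKKKKKKKKKK.KKKKKKKKKKKKKKKK............K....ggg
116 ......KKKKKKKKKKKKKKKKKKKKKKKKKKKKKKKKK.K...........K...gggg
117 .......KKKKKKKKK....KKKKKKKKKKKKKKKKKKKKK...........K...gggg
118 .......KKKKKKK.......KKKKKKKKKKKKKKKKKKKK...........K..ggggg
119 ........KKKKKK......KKKKKKKKKKKKKKK.KKKKK....KKK....K..ggggg
120 ........K..KKK........KKKKKKKKKKKKKKK.KKKK..KK.KKK.....ggggg
121 ...........KKK............KKKKKKKKK....KK....KKKKK.....ggggg
122 .......K..KKKK.............KKKKKKKK.W.KKKK......KK.K....gggg
123 .......K..KKKK..............KKKKKKK...KK.KK..KKKKK.K.W..gggg
124 .......K..KKK...................KKKKKKK..KK...K..K.K....gggg
125 .......K..KKK..................
[... 2514 characters left out ...]
.g.WWWWW...RRRRR.ggggggggggggggggggg..............
165 ..........K..WWWW..ggg.RR.gggggg.gggggggggggggggg...........
166 .........gWW...W...ggggggggggggggggggggggggggggggg..........
167 ........ggWWWW...ggggggggggggggggggggggggggggggggg..........
168 .........WWWWW...gggggggggggggggggggggggggggggggg...........
169 ......gg..WWWW..ggggggggggggggggggggggggggggggggg...........
170 .....ggWW...W..ggggggggggggggggggggggggggggggggg............
171 ....gg.WWWW...gg.gggggggggggggggggggggg.ggggggg.............
172 ...ggWWWWWW...gggggggggggggggggggggggggg.ggggg..............
173 ..gggWWWWW...ggggggggggggggggggggggggggggggggg..............
174 .gggWWWWW..gggggggggggggggggggggggggggggggggg...............
```

Run:
```python
from h import *
go((.6192,.2163,.1403),90.9)
```

```text
to [0.6192 0.2163 0.1403] 90.9 shift [ 0.1  0.4 49.2] turn [-0.54  0.1   0.02]
```

>>> {"name": "play_rows", "arguments": {
  "targets": "0 0 15 -0.5 0 0 -1; 0 0 33 -0.5 0 0 -1; 0 0 45 -0.5 0 0 -1; 0 0 49 -0.5 0 0 -1; 0 0 49 -0.5 0 0 -1; 0 0 49 -0.5 0 0 1; 0 0 49 -0.5 0 0 1; 0 0 49 -0.5 0 0 1; 0 0 49 -0.5 0 0 1; 0 0 49 -0.5 0 0 1; 0 0 49 -0.5 0 0 1; 0 0 49 -0.5 0 0 1"
}}

```text
t: 48.85
tool_pos: [0.6193, 0.2162, 0.1411]
tool_rot: [2.202, 2.239, -0.001]
force: [-0.4, -0.5, 1.6]
finger_gap: 0.222
```

>>> {"name": "play_rows", "arguments": {
  "targets": "0 0 0 0 0 0 1; 4 0 0 0 0 0 1; 10 0 -1 0 0 0 1; 17 0 -1 0 0 0 1; 24 0 -2 0 0 0 1; 29 0 -2 0 0 0 1; 30 0 -2 0 0 0 1; 30 0 -2 0 0 0 1; 30 0 -2 0 0 0 -1; 30 0 -2 0 0 0 -1; 30 0 -2 0 0 0 -1; 30 0 -2 0 0 0 -1"
}}

```text
t: 50.05
tool_pos: [0.6187, 0.2461, 0.1429]
tool_rot: [2.203, 2.238, -0.002]
force: [-0.3, 0.4, 0.2]
finger_gap: 0.885
```

>>> {"name": "play_rows", "arguments": {
  "targets": "0 0 -20 0 0 0 -1; 0 0 -40 0 0 0 -1; 0 0 -50 0 0 0 -1; 0 0 -50 0 0 0 -1; 0 0 -50 0 0 0 -1; 0 0 -50 0 0 0 -1; 0 0 -50 0 0 0 -1; 0 0 -50 0 0 0 -1; 0 0 -50 0 0 0 -1; 0 0 -50 0 0 0 -1"
}}

```text
t: 51.05
tool_pos: [0.6186, 0.2462, 0.1927]
tool_rot: [2.203, 2.239, -0.002]
force: [0.3, 0.3, 0.7]
finger_gap: 0.999
```

Run:
```python
from h import *
st();s=cam("scene");print(ptr(s),[b[1] for b in bores(s,(290,180,345,245))]);dump(s,366,120,396,150)
```

```text
t 51.05 tcp [0.6186 0.2462 0.1927] xyaw 90.92 tiltz [-0.0001 -0.0016] F [0.3 0.3 0.7] gap 0.999 q [ 0.23  0.3   1.63 -0.    1.21  0.21]
(np.float64(377.96), np.float64(143.55), 2862) [array([295. , 183.3]), array([342.3, 184. ]), array([330.7, 196.4]), array([326.6, 205.3]), array([317.8, 210.2]), array([329.6, 221.2]), array([313.6, 219.3]), array([304.5, 224.8]), array([315.2, 228.1]), array([300.3, 234.2])]
120 KKK.....................KK..K.
121 KK......................KKKKK.
122 K.........................KKK.
123 ...........................KKK
124 ...........................KKK
125 ............................KK
126 ...KK.........................
127 ....K.......................KK
128 .....K........................
129 .....K.......gg...............
130 ......K......RR.g..ggg.......K
131 .......K.....RRRR.ggggggg.....
132 ......KK....g..RRRR.gggggg...K
133 ........K....gg..RRRR.gggg....
134 KKKKKKKKK.......g..RR........K
135 K...W..KKK........gK.....K...K
136 WWWWWW..K.KKKK....g...........
137 ...WWWW.K.KKKKKK..........g..g
138 .....WW..KKKKKKKK.........gggg
139 ........KKK.KKKKK........ggggg
140 .....KKKK.KKKKKKK........ggggg
141 ..KKKKKKKKK.KKKKK........ggggg
142 KKKK.K.KKKKKKKKK.......ggggggg
143 .K.KK...KKKKKKKK......gggggggg
144 ..K.KKR.KKKKKKKK.....gK.gggggg
145 ...KK.R.KKKKKKKK......ggggggg.
146 ...K.RRKKKKKKKKKRR.ggg.ggggggg
147 ..K.RRRRKKKKKKKRRRR.gg.ggggggg
148 .KK.RRRRKKKKKg.RRRR.ggg.gggg.g
149 .KK.RRRRRRKggRRRRRR.gggggggggg
```

>>> {"name": "play_rows", "arguments": {
  "targets": "0 0 15 0 0 0 -1; 0 0 33 0 0 0 -1; 0 0 46 0 0 0 -1; 0 0 51 0 0 0 -1; 0 0 51 0 0 0 -1; 0 0 51 0 0 0 1; 0 0 51 0 0 0 1; 0 0 51 0 0 0 1; 0 0 51 0 0 0 1; 0 0 51 0 0 0 1; 0 0 51 0 0 0 1; 0 0 51 0 0 0 1"
}}

```text
t: 52.3
tool_pos: [0.6186, 0.2462, 0.1421]
tool_rot: [2.202, 2.239, -0.002]
force: [-1.2, -0.0, 1.4]
finger_gap: 0.218
```

>>> {"name": "play_rows", "arguments": {
  "targets": "0 0 0 0 0 0 1; 3 0 0 0 0 0 1; 7 0 0 0 0 0 1; 11 0 -0.5 0 0 0 1; 13 0 -0.5 0 0 0 1; 14 0 -0.5 0 0 0 1; 14 0 -0.5 0 0 0 1; 14 0 -0.5 0 0 0 1; 14 0 -0.5 0 0 0 -1; 14 0 -0.5 0 0 0 -1; 14 0 -0.5 0 0 0 -1; 14 0 -0.5 0 0 0 -1"
}}

```text
t: 53.5
tool_pos: [0.6185, 0.2602, 0.1426]
tool_rot: [2.202, 2.239, -0.001]
force: [0.0, -0.8, -0.0]
finger_gap: 0.885
```

>>> {"name": "play_rows", "arguments": {
  "targets": "0 0 -20 0 0 0 -1; 0 0 -40 0 0 0 -1; 0 0 -60 0 0 0 -1; 0 0 -60 0 0 0 -1; 0 0 -60 0 0 0 -1; 0 0 -60 0 0 0 -1; 0 0 -60 0 0 0 -1; 0 0 -60 0 0 0 -1; 0 0 -60 0 0 0 -1; 0 0 -60 0 0 0 -1; 0 0 -60 0 0 0 -1"
}}

```text
t: 54.6
tool_pos: [0.6185, 0.2603, 0.2025]
tool_rot: [2.202, 2.239, -0.001]
force: [-0.2, 0.1, 0.4]
finger_gap: 0.999
```

Run:
```python
from h import *
st();s=cam("scene");print([b[1] for b in bores(s,(290,180,345,245))]);dump(s,366,120,400,150)
```

```text
t 54.6 tcp [0.6185 0.2603 0.2025] xyaw 90.94 tiltz [ 0.0003 -0.0013] F [-0.2  0.1  0.4] gap 0.999 q [ 0.25  0.3   1.61 -0.    1.23  0.23]
[array([294.9, 183.2]), array([342.4, 183.9]), array([330.8, 194.1]), array([326.6, 203.2]), array([331.9, 216.6]), array([317.8, 207.9]), array([313.8, 217.3]), array([304.3, 222.8]), array([315.2, 226.1]), array([300.5, 232.5])]
120 ...............................K.K
121 ...............................KK.
122 ................................KK
123 .................................K
124 .................................K
125 .................................K
126 K...K............................K
127 ....K...........................K.
128 ...K.K..........................KK
129 .....K..........................K.
130 ......K.............gg..........K.
131 ..K....K...........ggggg..........
132 .......K.....g......gggggg........
133 .......KK....R.....g...gggggg.....
134 K..KKK..K..g.RRR...g.....gggggg...
135 K........K....KKKR.gggg....gggggg.
136 ..........K..KKKKKK.R.ggg.g..ggggg
137 ........K...KKKKKKKKRRR..ggg...gg.
138 ..........KKKKKKKKKK.....gggggggK.
139 ........KKKK..KKKKK.......ggggggg.
140 W.....KKK.KKKKK..KK.......ggggggg.
141 ..KKKKK..KKKKKKKKKK......g.ggggg..
142 K........KKKKK.KKKK.......ggggg...
143 ....KKK..R..KKK.KKK....g.ggggggg..
144 .....K..RRKKKKKKKK.......ggggggg..
145 ....KKKRRRKKKKKKKK.R..gg..gggggg..
146 K..KKKRRRRgKKKKKg.RRRR...gg.ggg...
147 ...KKKRRRRRKKKKg.RRRR.g..gg.ggg...
148 ..KKK.RRRRRRRKg.RRRRR.g.ggggggg...
149 ...KK.RRRRRRRRRRRRRRR.g.ggggggg...
```

```bash
cat >> h.py <<'E'
LOW=np.array([[330.6,197.0],[318.0,210.8],[304.6,225.4],[326.6,205.85],[313.7,219.85],[315.3,228.9],[300.7,234.95]])
PW=np.array([[.6258,0,.147],[.6262,-.0565,.147],[.6267,-.1122,.147],[.6254,-.018,.132],[.6265,-.074,.132],[.64,-.094,.135],[.627,-.13,.132]])
def tilt(n=6):
    acc=[]
    for i in range(n):
        s=cam("scene");b=np.array([q[1] for q in bores(s,(290,180,345,245))]);acc.append([b[np.argmin(np.hypot(*(b-l+[0,2.5]).T))] for l in LOW])
    m=np.mean(acc,0)
    def pred(th):
        d=np.array([0,-.16*(np.cos(th)-np.cos(.07)),.16*(np.sin(.07)-np.sin(th))]);return np.array([l+proj(s,p+d)-proj(s,p) for l,p in zip(LOW,PW)])
    T=np.linspace(-.09,.09,181);e=np.array([(pred(x)-m)[:,1] for x in T])
    print("per-feature th",[round(float(T[np.argmin(abs(e[:,i]))]),3) for i in range(7)],"fit all",T[np.argmin((e**2).sum(1))].round(3),"bores",T[np.argmin((e[:,:3]**2).sum(1))].round(3),"shift",(m-LOW).round(2).tolist())
E
python3 - <<'E'
from h import *
tilt()
t=cam("top");print("Tptr",ptr(t,(200,175,222,215)))
t0=cv2.cvtColor(cv2.imread("pics/top0.png"),cv2.COLOR_BGR2RGB);print("Tptr0",ptr({"frame":t0},(200,175,222,215)))
a=proj(t,(.605,.335,.12));print(proj(t,(.605,.335,.12-.0165))-a,proj(t,(.605,.335,.12-.033))-a)
E
```

```text
per-feature th [-0.01, -0.012, -0.005, -0.005, -0.004, -0.012, -0.008] fit all -0.008 bores -0.009 shift [[0.2, -2.88], [-0.22, -2.93], [-0.3, -2.6], [0.08, -2.62], [0.03, -2.53], [-0.1, -2.8], [-0.42, -2.62]]
Tptr (np.float64(nan), np.float64(nan), 0)
Tptr0 (np.float64(209.77), np.float64(197.41), 3518)
[1.49583278 1.23381401] [2.95467549 2.43711734]h.py:82: RuntimeWarning: invalid value encountered in scalar divide
  yy,xx=np.mgrid[y0:y1,x0:x1];return (round((w*xx).sum()/w.sum(),2),round((w*yy).sum()/w.sum(),2),int(w.sum()))
```

>>> {"name": "play_rows", "arguments": {
  "targets": "0 0 15 0 0 0 -1; 0 0 38 0 0 0 -1; 0 0 58 0 0 0 -1; 0 0 66 0 0 0 -1; 0 0 68 0 0 0 -1; 0 0 68 0 0 0 1; 0 0 68 0 0 0 1; 0 0 68 0 0 0 1; 0 0 68 0 0 0 1; 0 0 68 0 0 0 1; 0 0 68 0 0 0 1; 0 0 68 0 0 0 1"
}}

```text
t: 56.2
tool_pos: [0.6184, 0.2604, 0.1349]
tool_rot: [2.202, 2.239, -0.001]
force: [-1.8, 0.6, 0.9]
finger_gap: 0.219
```

>>> {"name": "play_rows", "arguments": {
  "targets": "0 0 0 0 0 0 1; -1 0 0 0 0 0 1; -2 0 0 0 0 0 1; -2 0 0 0 0 0 1; -2 0 0 0 0 0 1; -2 0 0 0 0 0 1; -2 0 0 0 0 0 -1; -2 0 0 0 0 0 -1; -2 0 0 0 0 0 -1; -2 0 0 0 0 0 -1; -2 0 0 0 0 0 -1"
}}

```text
t: 57.3
tool_pos: [0.6185, 0.2584, 0.1349]
tool_rot: [2.202, 2.239, -0.001]
force: [-0.4, 0.7, -0.2]
finger_gap: 0.999
```

>>> {"name": "play_rows", "arguments": {
  "targets": "0 0 -20 0 0 0 -1; 0 0 -60 0 0 0 -1; 0 0 -100 0 0 0 -1; 20 -50 -120 0 0 0 -1; 40 -100 -120 0 0 0 -1; 60 -140 -120 0 0 0 -1; 80 -180 -120 0 0 0 -1; 110 -210 -120 0 0 0 -1; 140 -230 -120 0 0 0 -1; 170 -240 -120 0 0 0 -1; 200 -250 -120 0 0 0 -1; 210 -250 -120 0 0 0 -1"
}}

```text
t: 58.5
tool_pos: [0.3635, 0.4665, 0.2547]
tool_rot: [2.199, 2.243, -0.0]
force: [0.9, 0.4, -0.1]
finger_gap: 1.001
```

Run:
```python
from h import *
st();tilt();t=cam("top");s=cam("scene");print("Tptr",ptr(t,(200,175,222,215)));paddle(t,s)
dump(s,366,125,400,145);save(t,"fin_t.png");save(s,"fin_s.png")
```

```text
t 58.5 tcp [0.3635 0.4665 0.2547] xyaw 91.12 tiltz [ 0.0004 -0.0004] F [ 0.9  0.4 -0.1] gap 1.001 q [ 0.74  0.09  1.76 -0.    1.29  0.72]
per-feature th [-0.001, 0.005, 0.0, 0.003, 0.002, 0.003, 0.001] fit all 0.002 bores 0.001 shift [[-0.0, -2.57], [-0.2, -2.3], [-0.5, -2.4], [-0.07, -2.35], [0.02, -2.32], [-0.12, -2.27], [-0.4, -2.3]]
Tptr (np.float64(210.78), np.float64(198.49), 3376)
paddle [0.4456 0.2725 0.0612] 0.0007 yaw 56.4 56.44 tip 0.1419
125 ..................................
126 ...KK..............W..............
127 ....K.............W...............
128 ....KK............................
129 ..................................
130 ......K............ggg............
131 .......K.....g.....ggggg..........
132 .......K....g..g..g.ggggggg.......
133 .......KK..gRRR..gggg.gggggg......
134 ..KKKKK......RRRRRgggg...gggggg...
135 K...W....K...gK.RRRRggggg..gggggg.
136 WWWWWW....K..K..g.RRRR.gggg..ggggg
137 W.WWWWW.K....K...KK.gW.R.g.ggg.gg.
138 WWWWWWW...........K..WWW.gggg..gg.
139 WWWWW...K.K...K..KK.WWWW..ggggggg.
140 W......K...KKK...KK.WWW..ggggg..g.
141 ..KK.......KKKK..K..WW...ggggggg..
142 K.........KKKKKKKKK.W....ggggggg..
143 .......gRRKK.K.KKK.....ggggg.ggK..
144 ......g.RRgKK.KKKKgW...ggggggggg..
```

Run:
```python
from h import *
S=[];T=[]
for i in range(4):
    s=cam("scene");t=cam("top");S.append(ptr(s,(374,125,396,141))[:2]);T.append(ptr(t,(200,175,222,215))[:2])
S,T=np.mean(S,0),np.mean(T,0);print("now",S,T,tri(t,T,s,S))
s0=cv2.cvtColor(cv2.imread("pics/scene0.png"),cv2.COLOR_BGR2RGB);t0=cv2.cvtColor(cv2.imread("pics/top0.png"),cv2.COLOR_BGR2RGB)
S0=np.array(ptr({"frame":s0},(374,125,396,141))[:2]);T0=np.array(ptr({"frame":t0},(200,175,222,215))[:2]);P0,e=tri(t,T0,s,S0);print("low",S0,T0,P0,e)
yp=.1045
for th in(.02,.01,0,-.01):
    r=P0[1]-yp;d=np.array([0,r*(np.cos(th)/np.cos(.07)-1),r*(np.tan(th)-np.tan(.07))]);print(th,(proj(s,P0+d)-proj(s,P0)).round(2),(proj(t,P0+d)-proj(t,P0)).round(2))
print("meas",(S-S0).round(2),(T-T0).round(2))
a=cv2.resize(s["frame"][118:148,366:406,::-1],(400,300),interpolation=cv2.INTER_CUBIC);b=cv2.resize(t["frame"][176:206,195:235,::-1],(400,300),interpolation=cv2.INTER_CUBIC)
a0=cv2.resize(s0[118:148,366:406,::-1],(400,300),interpolation=cv2.INTER_CUBIC);b0=cv2.resize(t0[176:206,195:235,::-1],(400,300),interpolation=cv2.INTER_CUBIC)
cv2.imwrite("pics/p13.png",np.vstack([np.hstack([a0,b0]),np.hstack([a,b])]))
```

```text
now [382.9175 134.775 ] [210.775  198.5125] (array([0.5969, 0.3233, 0.1078]), 0.0006)
low [383.96 131.84] [209.77 197.41] [0.598  0.3236 0.1204] 0.0009
0.02 [-0.32  2.5 ] [0.78 0.81]
0.01 [-0.4  3. ] [0.95 0.96]
0 [-0.48  3.51] [1.14 1.12]
-0.01 [-0.56  4.02] [1.33 1.28]
meas [-1.04  2.94] [1.  1.1]
```

View pics/p13.png

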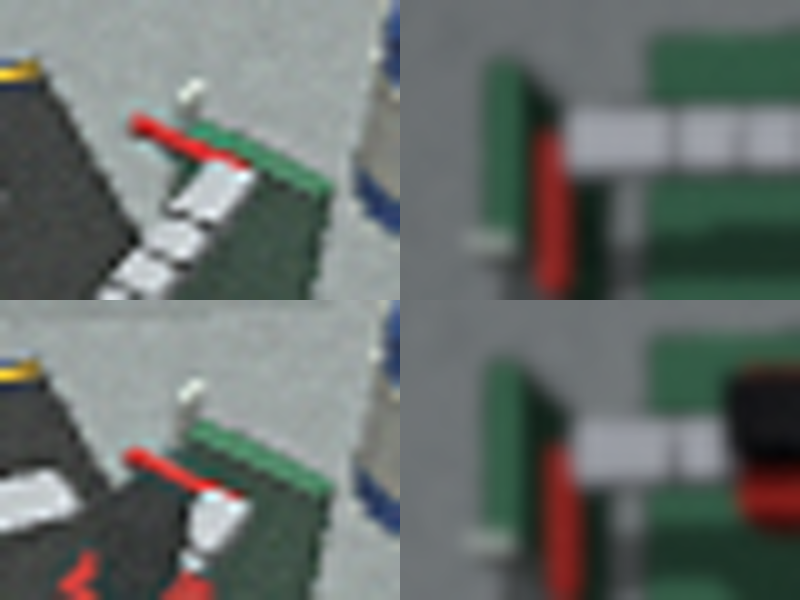

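Run:
```python
from h import *
s=cam("scene");fr=np.mean([cam("scene")["frame"].astype(float) for _ in range(4)],0)
s0=cv2.cvtColor(cv2.imread("pics/scene0.png"),cv2.COLOR_BGR2RGB).astype(float)
def line(f):
    w=np.clip(f[122:142,374:394,0]-1.3*f[122:142,374:394,1],0,None);w[w<15]=0;yy=np.arange(122,142)[:,None]
    c=(w*yy).sum(0)/np.maximum(w.sum(0),1e-9);return w.sum(0),c
w0,c0=line(s0);w1,c1=line(fr)
for i in range(20): print(374+i,int(w0[i]),c0[i].round(2),int(w1[i]),c1[i].round(2),(c1[i]-c0[i]).round(2))
# pan far long edge: white->green transition, column-wise, scene0 vs now (sub-pixel 50% crossing, scanning downward)
def edge(f,x):
    g=f[:,x].min(1);r=[]
    for y in range(256,200,-1):
        if g[y-1]>130>=g[y]: return y-1+(g[y-1]-130)/(g[y-1]-g[y])
E=[(edge(s0,x),edge(fr,x)) for x in range(312,345)];d=[b-a for a,b in E if a and b];print("edge shift",np.median(d).round(2),np.round(d,1))
p=np.array([.6592,-.06,.119])
def sh(th):
    dd=np.array([0,-.16*(np.cos(th)-np.cos(.07)),.16*(np.sin(.07)-np.sin(th))]);a=proj(s,p+dd)-proj(s,p)
    e=proj(s,p+[0,.05,0])-proj(s,p);return a[1]-a[0]*e[1]/e[0]
print([(th,round(sh(th),2)) for th in(.02,.01,0,-.01)])
```

```text
374 0 0.0 0 0.0 0.0
375 0 0.0 0 0.0 0.0
376 0 0.0 0 0.0 0.0
377 0 0.0 0 0.0 0.0
378 0 0.0 30 133.0 133.0
379 93 129.79 189 133.22 3.42
380 213 130.23 216 133.41 3.18
381 234 130.49 147 134.0 3.51
382 187 131.2 202 134.39 3.2
383 239 131.46 181 134.82 3.36
384 177 132.13 200 135.41 3.29
385 273 132.4 171 135.89 3.49
386 238 132.68 177 136.0 3.32
387 134 133.0 101 136.0 3.0
388 125 133.0 0 0.0 -133.0
389 85 134.0 70 137.0 3.0
390 77 134.0 0 0.0 -134.0
391 0 0.0 0 0.0 0.0
392 0 0.0 0 0.0 0.0
393 0 0.0 0 0.0 0.0
edge shift -2.25 [-2.3 -2.3 -2.5 -2.3 -2.2 -2.2 -2.3 -2.4 -2.5 -2.2 -2.1 -2.2 -2.3 -2.4
 -2.3 -2.1 -2.  -2.2 -2.1 -2.3 -2.  -2.1 -2.  -2.3 -2.3 -2.3 -2.1 -2.
 -2.3 -2.2 -2.4 -2.1 -2. ]
[(0.02, np.float64(-1.7)), (0.01, np.float64(-2.04)), (0, np.float64(-2.39)), (-0.01, np.float64(-2.73))]
```

Run:
```python
from h import *
st();go((.6185,.2584,.20),90.9)
```

```text
t 59.55 tcp [0.3649 0.4644 0.2545] xyaw 90.96 tiltz [ 0.0004 -0.0012] F [ 0.3 -0.1  0.4] gap 0.997 q [ 0.73  0.08  1.77 -0.    1.29  0.72]
to [0.6185 0.2584 0.2   ] 90.9 shift [-210.1  250.1   54.8] turn [0.02 0.07 0.06]
```

>>> {"name": "play_rows", "arguments": {
  "targets": "-30 30 0 0 0 0 -1; -60 60 0 0 0 0 -1; -90 95 0 0 0 0 -1; -120 130 0 0 0 0 -1; -150 170 0 0 0 0 -1; -180 210 0 0 0 0 -1; -200 240 10 0 0 0 -1; -210 250 30 0 0 0 -1; -210 250 50 0 0 0 -1; -210 250 54 0 0 0 -1; -210 250 54 0 0 0 -1; -210 250 54 0 0 0 -1"
}}

```text
t: 60.75
tool_pos: [0.6187, 0.2591, 0.2021]
tool_rot: [2.2, 2.239, 0.001]
force: [-0.2, 0.9, 0.5]
finger_gap: 1.004
```

Run:
```python
from h import *
st();go((.6185,.2584,.135),90.9)
```

```text
t 60.75 tcp [0.6187 0.2591 0.2021] xyaw 91.0 tiltz [ 0.0021 -0.0008] F [-0.2  0.9  0.5] gap 1.004 q [ 0.25  0.3   1.62 -0.    1.23  0.23]
to [0.6185 0.2584 0.135 ] 90.9 shift [-0.7 -0.3 67.1] turn [0.12 0.05 0.1 ]
```

>>> {"name": "play_rows", "arguments": {
  "targets": "-0.7 0 15 0 0 0 -1; -0.7 0 38 0 0 0 -1; -0.7 0 58 0 0 0 -1; -0.7 0 65 0 0 0 -1; -0.7 0 67 0 0 0 -1; -0.7 0 67 0 0 0 1; -0.7 0 67 0 0 0 1; -0.7 0 67 0 0 0 1; -0.7 0 67 0 0 0 1; -0.7 0 67 0 0 0 1; -0.7 0 67 0 0 0 1; -0.7 0 67 0 0 0 1"
}}

```text
t: 61.95
tool_pos: [0.6184, 0.2586, 0.1353]
tool_rot: [2.2, 2.24, 0.0]
force: [-3.0, 0.6, 2.1]
finger_gap: 0.218
```

>>> {"name": "play_rows", "arguments": {
  "targets": "0 0 0 0 0 0 1; 0.5 0 0 0 0 0 1; 1 0 0 0 0 0 1; 1 0 0 0 0 0 1; 1 0 0 0 0 0 1; 1 0 0 0 0 0 1; 1 0 0 0 0 0 -1; 1 0 0 0 0 0 -1; 1 0 0 0 0 0 -1; 1 0 0 0 0 0 -1; 1 0 0 0 0 0 -1"
}}

```text
t: 63.05
tool_pos: [0.6185, 0.2596, 0.1353]
tool_rot: [2.2, 2.24, 0.001]
force: [-0.0, -0.3, -0.4]
finger_gap: 1.001
```

>>> {"name": "play_rows", "arguments": {
  "targets": "0 0 -20 0 0 0 -1; 0 0 -60 0 0 0 -1; 0 0 -100 0 0 0 -1; 20 -50 -120 0 0 0 -1; 40 -100 -120 0 0 0 -1; 60 -140 -120 0 0 0 -1; 80 -180 -120 0 0 0 -1; 110 -210 -120 0 0 0 -1; 140 -230 -120 0 0 0 -1; 170 -240 -120 0 0 0 -1; 200 -250 -120 0 0 0 -1; 210 -250 -120 0 0 0 -1"
}}

```text
t: 64.25
tool_pos: [0.3631, 0.4674, 0.255]
tool_rot: [2.198, 2.244, 0.002]
force: [0.9, 0.4, 0.4]
finger_gap: 0.999
```

Run:
```python
from h import *
st();tilt()
t=cam("top");s=cam("scene");print("Tptr shift",np.array(ptr(t,(200,175,222,215))[:2])-[209.77,197.41],"level 1.14 1.12");paddle(t,s)
fr=np.mean([cam("scene")["frame"].astype(float) for _ in range(4)],0)
s0=cv2.cvtColor(cv2.imread("pics/scene0.png"),cv2.COLOR_BGR2RGB).astype(float)
def line(f):
    w=np.clip(f[122:142,379:387,0]-1.3*f[122:142,379:387,1],0,None);w[w<15]=0;return (w*np.arange(122,142)[:,None]).sum(0)/w.sum(0)
print("ptr shift",(line(fr)-line(s0)).mean(),"level 3.72, .54 per .01")
def edge(f,x):
    g=f[:,x].min(1)
    for y in range(256,200,-1):
        if g[y-1]>130>=g[y]: return y-1+(g[y-1]-130)/(g[y-1]-g[y])
print("edge",np.mean([edge(fr,x)-edge(s0,x) for x in range(312,345)]),"level -2.39, .34 per .01")
save(t,"fin_t.png");f=s["frame"][90:250,230:440,::-1];cv2.imwrite("pics/fin.png",cv2.resize(f,(787,600),interpolation=cv2.INTER_CUBIC))
```

```text
t 64.25 tcp [0.3631 0.4674 0.255 ] xyaw 91.19 tiltz [0.0016 0.0003] F [0.9 0.4 0.4] gap 0.999 q [ 0.74  0.09  1.76 -0.    1.29  0.72]
per-feature th [-0.003, 0.001, 0.0, 0.002, -0.001, -0.001, 0.001] fit all 0.0 bores 0.0 shift [[-0.0, -2.62], [-0.22, -2.42], [-0.4, -2.4], [0.15, -2.37], [-0.2, -2.45], [-0.13, -2.42], [-0.27, -2.32]]
Tptr shift [1.04 1.1 ] level 1.14 1.12
paddle [0.4456 0.2725 0.0612] 0.0007 yaw 56.4 56.44 tip 0.1419
ptr shift 3.3158483280307784 level 3.72, .54 per .01
edge -2.32037303138951 level -2.39, .34 per .01
```

View pics/fin.png

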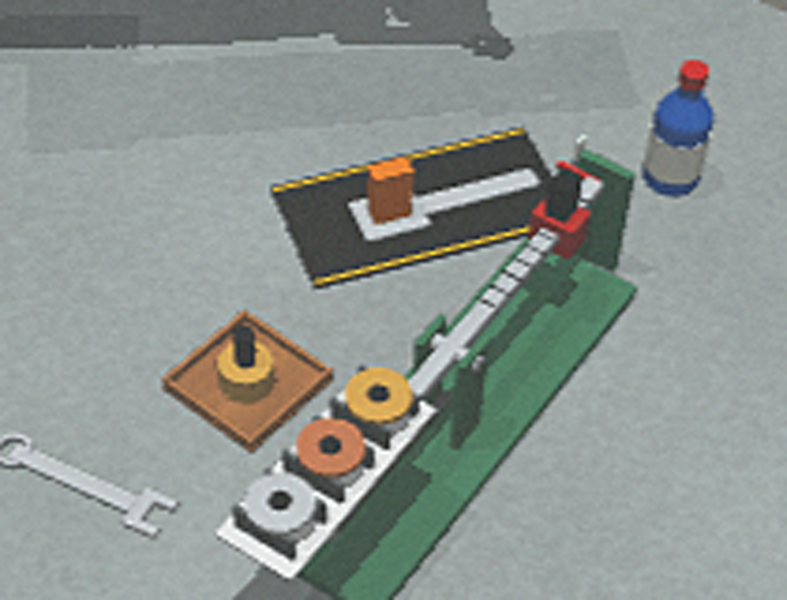

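```bash
python3 -c "
from station import bot
print(bot.observe()['t'],bot.close_job())"
```

```text
the job is handed in; nothing more can be done
64.85 None
```

The job is handed in at 64.9 s of the 210 s allowed. The check weight was moved first and stands upright in the wooden tray. All three washers (steel, copper, brass) then went one at a time on the paddle blade to the pan rails. The paddle is back flat on its mat, and the counterpoise was slid until the beam rested about level.

**Beam:** My tilt checks agree only to within about 0.007 rad. Pan features read 0.000, the pan edge +0.002, the pointer from the top camera about +0.003, and the pointer from the scene camera about +0.007. I could not resolve the black line on the index plate directly, so these come from the shift away from the lower stop.

**Paddle:** In the last picture it lies a few centimetres and about 5° from where I set it down. I take this to be the announced knock. It is still fully on the mat and flat, so I left it.

**Washers:** In the final view they lie on their three pairs of rails, and the gripper never touched them.

**Bystanders:** The last picture shows the bottle and spanner where they were. The carton is outside that crop and I did not check it again, but the arm never went near it.

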